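# Load the bench demagnetiser

## Robot

A 7-joint arm with a two-finger parallel gripper is mounted at the origin on the work surface. World frame = base frame: x ahead of the robot, y to its left, z up, the work surface at z = 0. Lengths are in m, angles in rad, forces in N, time in s.
With the tool pointing down it reaches from about 0.4 to 0.875 m from the base axis. Payload 6.5 kg.
Tool frame: the origin (TCP) lies on the centre line of the jaws, within the pads' length; the fingertips stand 17 mm ahead of it and the grasp point (between the pads) lies 2 mm behind it; z points along the fingers, y is the line along which they close (so a half turn about z gives the same grasp; the last joint's range is limited). The gripper opens to 85 mm and grips with 20 to 120 N. Pads are 22 mm wide; open, the fingers measure 114 mm over their backs; the gripper's body (76 mm by 85 mm) begins 54 mm behind the grasp point. The pads swing forward as they close: fully open they stand 13 mm farther back than shut.
Start: joints at [1.04, 0.536, -0.004, 1.538, 0.003, 1.067, -0.071], TCP at [0.291, -0.581, 0.248] pointing down, gripper open.
Joint ranges: [-2.7, 2.7], [-0.37, 2.16], [-1.27, 1.26], [0.24, 2.4], [-1.31, 4.45], [0.19, 1.91], [-2.76, 2.76]. Speed limits (rad/s): [2.39, 2.39, 3.14, 3.14, 3.14, 3.14, 3.14].

## Interface

Orientations are given as a unit quaternion [x, y, z, w].
In Python, from workcell import r gives the robot as it stands.
- The arm moves only by the tool drive_tool, never from a script. Its argument "moves" is a list of rows, each a list of 3 entries, a list of its own where there are three numbers: the shift along the world's x, y, z each as a share of 0.1 m, from -1 to 1, then the turn about the world's z as a share of pi/2 rad, from -1 to 1, then the closure, from -1 (fully open) to 1 (shut). In form: [[[tx, ty, tz], spin, fingers], ...]. A call has 1 to 20 rows; each row is the pose to reach, as a shift and turn from the pose commanded when the call began; what a row does not reach only later rows make up. A row lasts 1/8 s, in which the tool goes at most 62.5 mm and 10.7 degrees, less where a joint would pass 70% of its speed; a pose out of reach is approached as far as the arm can. A call with a number of a shift or a turn outside -1 to 1 is refused whole. A call with a gripper value outside its range is refused whole. The fingers move at their own pace and stop on an object; "force" is the grip in N (left out, the last holds). Time passes only in rows, so rows that repeat a pose let the fingers close. It gives the time, the measured TCP pose, the force, the opening and the grip force at its end, in the units of the state.
- r.state(): the state, without advancing time (a new reading comes with each control period).
- r.grab_frame(name): name is "side" or "top"; returns (picture, depth): 480x640x3 uint8, red, green, blue; 480x640 float32, m along the optical axis (not along the pixel's ray), 0 where there is no reading.
- r.camera_model(name): a dict with "K" (3x3 intrinsics, pixels), "xyz" and "orientation" of the camera in the world. Camera axes: x right, y down, z forward; pixel columns grow to the right and rows downward; lengths in m; the calibration is good to about 2 mm. A picture is of the moment at which its call begins. camera_model takes no time and is no camera call.
- r.sign_off(): hands the job in; it is judged then, once.
The state is a dict: "clock": time; "joint_pos": joint angles; "qd": joint speeds; "tau": joint torques, N m; "eef_pos": TCP position; "tool_rot": TCP orientation; "wrist_force": force on the tool from outside, world axes, zero at the start; "wrist_torque": the same for the moment, N m; "opening": opening from 0.0 (shut) to 1.0 (fully open); "finger_force": force on a finger pad.
Only numpy, scipy, OpenCV 4.12 (cv2) and the standard library are available. Lean on these libraries where they do the work, as an engineer would, in place of code of your own. Each camera call takes 0.05 s, during which the arm holds its last target. There are 200 camera calls.

## Task

Lever the cover of the bench demagnetiser open with the blade of the scraper, put in at the slot under the cover's front lip, and swing it right up. Lay every steel clevis that is on the bench in the machine, one to a pocket, lying down along its pocket, then close the cover fully, and only after that turn the selector clockwise until its pointer stands at the triple-bar mark. Finish with the scraper lying on its rubber mat, and leave the spray can, the roll of tape and the steel angle where they are.

Things in the scene. Friction and masses are not known exactly. Their poses are not given: they have to be found in the camera images.
- machine: Bench demagnetiser, fixed: grey base 155 (x) x 290 (y) x 50 mm high, black selector panel 92 mm wide on its -y side. Origin on the bench under the base; x from front to hinge side (away from the robot), z up. Front face at x = -75 mm; from it a ledge 120 mm wide, 42 mm high, juts to x = -105 mm below the cover's lip. The deck (top 50 mm) holds four pockets between ribs 8 mm high, under the cover.
- slot (a point): Middle of the mouth of the slot between the ledge (below) and the cover's lip (above), 47 mm above the bench, axes as the machine's, fixed to it. With the cover shut the slot is 10 mm high (5 mm either way of this point), 90 mm wide (y), 30 mm deep (to +x), open in front and at the sides. A level blade goes in along +x.
- hinge (a point): Middle of the cover's hinge line, fixed to the machine, 52 mm above the bench; axes as the machine's, the line runs along y.
- cover (a joint): Cover angle, rad: 0 shut, grows as its front rises, stop at 1.5. Stiff hinge: stays where left; 3 to 4 N at the lip lifts it, 1 to 2 N shuts it. Aluminium hood open below: front wall 145 mm from the hinge line, 288 mm wide, top 45 mm above the hinge line. A lip 90 mm wide, 5 mm thick juts from the foot of the front wall to 175 mm from the hinge; shut, its underside is level with the hinge line.
- lip (a point): Point on the upper face of the cover's lip, 165 mm from the hinge line (10 mm in from the lip's front edge), in the middle of its width; moves with the cover; its z axis is square to the lip, out of the cover's top; its x axis points to the hinge.
- pocket0 (a point): Middle of the floor of pocket 0 (0 nearest the selector panel), 50 mm above the bench, axes as the machine's. The pocket is 80 mm long (x) and 40 mm wide (y), its ribs 8 mm high; the next pocket is 62 mm along y. With the cover at its stop there is room for a gripper from above.
- pocket1 (a point): Middle of the floor of pocket 1 (0 nearest the selector panel), 50 mm above the bench, axes as the machine's. The pocket is 80 mm long (x) and 40 mm wide (y), its ribs 8 mm high; the next pocket is 62 mm along y. With the cover at its stop there is room for a gripper from above.
- pocket2 (a point): Middle of the floor of pocket 2 (0 nearest the selector panel), 50 mm above the bench, axes as the machine's. The pocket is 80 mm long (x) and 40 mm wide (y), its ribs 8 mm high; the next pocket is 62 mm along y. With the cover at its stop there is room for a gripper from above.
- pocket3 (a point): Middle of the floor of pocket 3 (0 nearest the selector panel), 50 mm above the bench, axes as the machine's. The pocket is 80 mm long (x) and 40 mm wide (y), its ribs 8 mm high; the next pocket is 62 mm along y. With the cover at its stop there is room for a gripper from above.
- selector (a joint): Angle of the selector knob, rad, growing clockwise seen from above: 0 with its pointer at the single-bar mark (straight along the machine's +x), 0.7 at the double-bar mark, 1.4 at the triple-bar mark; stops at -0.3 and 2.2. It turns with light friction (0.05 N m) and stays where it is left.
- selector_grip (a point): On the selector's axis at the height to grip, 75 mm above the bench; turns with the knob, x along the grip bar to the pointer end. Grip bar 50 long, 14 wide, top 85 mm above the bench, on a disc 52 mm across whose top is 59 mm above the bench. The shut cover's side wall is 48 mm away on the +y side, its top 97 mm above the bench.
- mat: Fixed black rubber mat, 260 (x) x 120 (y) x 3 mm, where the scraper belongs. Origin: centre of its underside, z up.
- scraper: Scraper, 120 g: wooden handle 24 wide x 22 mm thick, x from -80 to +45 mm, and stiff flat steel blade 45 wide (y) x 3 mm thick, on to its tip at x = +130 mm. Origin on the long axis at half thickness; blade at z = 0, so either side may be up; x points to the tip. Centre of mass about x = +20 mm. Lies with its origin 11 mm above what it lies on.
- clevis0: Steel clevis (fork end), 70 (x) x 28 x 28 mm, 180 to 340 g, lying on the bench: solid block from x = -35 to +5 mm, two prongs, 9 mm thick with a 10 mm gap between them, on to x = +35 mm. Origin: its middle, 14 mm above what it lies on. Any of its four long sides may be down, and either end may point forward. Two to four of them are present.
- clevis1: Steel clevis (fork end), 70 (x) x 28 x 28 mm, 180 to 340 g, lying on the bench: solid block from x = -35 to +5 mm, two prongs, 9 mm thick with a 10 mm gap between them, on to x = +35 mm. Origin: its middle, 14 mm above what it lies on. Any of its four long sides may be down, and either end may point forward. Two to four of them are present.
- clevis2: Steel clevis (fork end), 70 (x) x 28 x 28 mm, 180 to 340 g, lying on the bench: solid block from x = -35 to +5 mm, two prongs, 9 mm thick with a 10 mm gap between them, on to x = +35 mm. Origin: its middle, 14 mm above what it lies on. Any of its four long sides may be down, and either end may point forward. Two to four of them are present.
- clevis3: Steel clevis (fork end), 70 (x) x 28 x 28 mm, 180 to 340 g, lying on the bench: solid block from x = -35 to +5 mm, two prongs, 9 mm thick with a 10 mm gap between them, on to x = +35 mm. Origin: its middle, 14 mm above what it lies on. Any of its four long sides may be down, and either end may point forward. Two to four of them are present.
- spraycan: Yellow spray can, 54 mm diameter, 170 mm high, standing; origin at its foot. To be left alone.
- tape: Roll of blue tape, 90 mm diameter, 25 mm high, lying flat; origin under its centre. To be left alone.
- angle: Steel angle, foot 60 x 80 mm, upright leg 58 mm high; origin under its centre. To be left alone.
Mind the look-alikes: they are no part of the job. Leave any purple, red or yellow look-alike of the clevis1 alone.

How it is judged:
On the way, in this order (a step that is already met when the one before it is completed fails the run):
1. the scraper levers the cover up (cover between 0.12 and 0.8 rad, pressed by the scraper, no finger on it) (value of joint cover between 0.12 and 0.8 rad and contact force between scraper and cover above 0.3 N and contact force between the fingers and cover below 0.1 N), for 0.1 s.
2. the cover is swung right up (beyond 1.3 rad) (value of joint cover above 1.3 rad), for 0.2 s.
3. every clevis lies in a pocket of its own, the cover still up (((horizontal distance between clevis0 and pocket0 below 0.014 m and z of clevis0 in the frame of pocket0 between 0.006 and 0.021 m and angle between the x axis of clevis0 and the x axis of pocket0, either way round below 0.3 rad) or (horizontal distance between clevis0 and pocket1 below 0.014 m and z of clevis0 in the frame of pocket1 between 0.006 and 0.021 m and angle between the x axis of clevis0 and the x axis of pocket1, either way round below 0.3 rad) or (horizontal distance between clevis0 and pocket2 below 0.014 m and z of clevis0 in the frame of pocket2 between 0.006 and 0.021 m and angle between the x axis of clevis0 and the x axis of pocket2, either way round below 0.3 rad) or (horizontal distance between clevis0 and pocket3 below 0.014 m and z of clevis0 in the frame of pocket3 between 0.006 and 0.021 m and angle between the x axis of clevis0 and the x axis of pocket3, either way round below 0.3 rad)) and ((horizontal distance between clevis1 and pocket0 below 0.014 m and z of clevis1 in the frame of pocket0 between 0.006 and 0.021 m and angle between the x axis of clevis1 and the x axis of pocket0, either way round below 0.3 rad) or (horizontal distance between clevis1 and pocket1 below 0.014 m and z of clevis1 in the frame of pocket1 between 0.006 and 0.021 m and angle between the x axis of clevis1 and the x axis of pocket1, either way round below 0.3 rad) or (horizontal distance between clevis1 and pocket2 below 0.014 m and z of clevis1 in the frame of pocket2 between 0.006 and 0.021 m and angle between the x axis of clevis1 and the x axis of pocket2, either way round below 0.3 rad) or (horizontal distance between clevis1 and pocket3 below 0.014 m and z of clevis1 in the frame of pocket3 between 0.006 and 0.021 m and angle between the x axis of clevis1 and the x axis of pocket3, either way round below 0.3 rad)) and ((horizontal distance between clevis2 and pocket0 below 0.014 m and z of clevis2 in the frame of pocket0 between 0.006 and 0.021 m and angle between the x axis of clevis2 and the x axis of pocket0, either way round below 0.3 rad) or (horizontal distance between clevis2 and pocket1 below 0.014 m and z of clevis2 in the frame of pocket1 between 0.006 and 0.021 m and angle between the x axis of clevis2 and the x axis of pocket1, either way round below 0.3 rad) or (horizontal distance between clevis2 and pocket2 below 0.014 m and z of clevis2 in the frame of pocket2 between 0.006 and 0.021 m and angle between the x axis of clevis2 and the x axis of pocket2, either way round below 0.3 rad) or (horizontal distance between clevis2 and pocket3 below 0.014 m and z of clevis2 in the frame of pocket3 between 0.006 and 0.021 m and angle between the x axis of clevis2 and the x axis of pocket3, either way round below 0.3 rad)) and ((horizontal distance between clevis3 and pocket0 below 0.014 m and z of clevis3 in the frame of pocket0 between 0.006 and 0.021 m and angle between the x axis of clevis3 and the x axis of pocket0, either way round below 0.3 rad) or (horizontal distance between clevis3 and pocket1 below 0.014 m and z of clevis3 in the frame of pocket1 between 0.006 and 0.021 m and angle between the x axis of clevis3 and the x axis of pocket1, either way round below 0.3 rad) or (horizontal distance between clevis3 and pocket2 below 0.014 m and z of clevis3 in the frame of pocket2 between 0.006 and 0.021 m and angle between the x axis of clevis3 and the x axis of pocket2, either way round below 0.3 rad) or (horizontal distance between clevis3 and pocket3 below 0.014 m and z of clevis3 in the frame of pocket3 between 0.006 and 0.021 m and angle between the x axis of clevis3 and the x axis of pocket3, either way round below 0.3 rad)) and value of joint cover above 1 rad), for 0.2 s.
4. the cover is shut, the selector not yet at its mark (value of joint cover below 0.03 rad and value of joint selector below 1 rad), for 0.2 s.
5. the selector stands at the triple-bar mark, with the cover shut (value of joint selector between 1.25 and 1.55 rad and value of joint cover below 0.03 rad), for 0.2 s.
At the end, for the whole second after the job is handed in: Every clevis present at rest along a pocket of its own (14 mm and 0.3 rad from its middle and axis, on its floor within 7 mm); cover within 0.03 rad of shut; selector 1.25 to 1.55; scraper at rest flat on the mat (origin within 90 mm along, 55 mm across of its centre) (all of step 5 and ((horizontal distance between clevis0 and pocket0 below 0.014 m and z of clevis0 in the frame of pocket0 between 0.006 and 0.021 m and angle between the x axis of clevis0 and the x axis of pocket0, either way round below 0.3 rad) or (horizontal distance between clevis0 and pocket1 below 0.014 m and z of clevis0 in the frame of pocket1 between 0.006 and 0.021 m and angle between the x axis of clevis0 and the x axis of pocket1, either way round below 0.3 rad) or (horizontal distance between clevis0 and pocket2 below 0.014 m and z of clevis0 in the frame of pocket2 between 0.006 and 0.021 m and angle between the x axis of clevis0 and the x axis of pocket2, either way round below 0.3 rad) or (horizontal distance between clevis0 and pocket3 below 0.014 m and z of clevis0 in the frame of pocket3 between 0.006 and 0.021 m and angle between the x axis of clevis0 and the x axis of pocket3, either way round below 0.3 rad)) and ((horizontal distance between clevis1 and pocket0 below 0.014 m and z of clevis1 in the frame of pocket0 between 0.006 and 0.021 m and angle between the x axis of clevis1 and the x axis of pocket0, either way round below 0.3 rad) or (horizontal distance between clevis1 and pocket1 below 0.014 m and z of clevis1 in the frame of pocket1 between 0.006 and 0.021 m and angle between the x axis of clevis1 and the x axis of pocket1, either way round below 0.3 rad) or (horizontal distance between clevis1 and pocket2 below 0.014 m and z of clevis1 in the frame of pocket2 between 0.006 and 0.021 m and angle between the x axis of clevis1 and the x axis of pocket2, either way round below 0.3 rad) or (horizontal distance between clevis1 and pocket3 below 0.014 m and z of clevis1 in the frame of pocket3 between 0.006 and 0.021 m and angle between the x axis of clevis1 and the x axis of pocket3, either way round below 0.3 rad)) and ((horizontal distance between clevis2 and pocket0 below 0.014 m and z of clevis2 in the frame of pocket0 between 0.006 and 0.021 m and angle between the x axis of clevis2 and the x axis of pocket0, either way round below 0.3 rad) or (horizontal distance between clevis2 and pocket1 below 0.014 m and z of clevis2 in the frame of pocket1 between 0.006 and 0.021 m and angle between the x axis of clevis2 and the x axis of pocket1, either way round below 0.3 rad) or (horizontal distance between clevis2 and pocket2 below 0.014 m and z of clevis2 in the frame of pocket2 between 0.006 and 0.021 m and angle between the x axis of clevis2 and the x axis of pocket2, either way round below 0.3 rad) or (horizontal distance between clevis2 and pocket3 below 0.014 m and z of clevis2 in the frame of pocket3 between 0.006 and 0.021 m and angle between the x axis of clevis2 and the x axis of pocket3, either way round below 0.3 rad)) and ((horizontal distance between clevis3 and pocket0 below 0.014 m and z of clevis3 in the frame of pocket0 between 0.006 and 0.021 m and angle between the x axis of clevis3 and the x axis of pocket0, either way round below 0.3 rad) or (horizontal distance between clevis3 and pocket1 below 0.014 m and z of clevis3 in the frame of pocket1 between 0.006 and 0.021 m and angle between the x axis of clevis3 and the x axis of pocket1, either way round below 0.3 rad) or (horizontal distance between clevis3 and pocket2 below 0.014 m and z of clevis3 in the frame of pocket2 between 0.006 and 0.021 m and angle between the x axis of clevis3 and the x axis of pocket2, either way round below 0.3 rad) or (horizontal distance between clevis3 and pocket3 below 0.014 m and z of clevis3 in the frame of pocket3 between 0.006 and 0.021 m and angle between the x axis of clevis3 and the x axis of pocket3, either way round below 0.3 rad)) and x of scraper in the frame of mat between -0.09 and 0.09 m and y of scraper in the frame of mat between -0.055 and 0.055 m and z of scraper in the frame of mat below 0.025 m and linear speed of each of scraper, clevis0, clevis1, clevis2, clevis3 below 0.02 m/s); the robot touches nothing.
It fails at once if the spray can is displaced by more than 40 mm (distance of spraycan from where it was at the start of the episode above 0.04 m).
It fails at once if the tape is displaced by more than 40 mm (distance of tape from where it was at the start of the episode above 0.04 m).
It fails at once if the steel angle is displaced by more than 40 mm (distance of angle from where it was at the start of the episode above 0.04 m).
Of clevis0, clevis1, clevis2, clevis3 only 2 to 4 are there at a start; the rules pass over those that are not, and their reading is None.
At some moment in a run one of scraper, clevis0, clevis1, clevis2, clevis3 may be knocked a few centimetres aside while the robot is not near it.
Once in a run the grip may slacken for a moment while it holds something.
It also fails if it takes over 210 s, if anything falls off the work surface, if the arm or the gripper's body presses on something with over 40 N, if the wrist force passes 120 N, or if a joint passes its speed limit or range.

## Working session

There is one attempt and no reset: what is moved stays moved. The work goes in short steps, Python scripts to look and compute and a tool call to move; the robot and the scene stay as the last step left them, time stands still between calls to the robot, and variables do not carry over. Pictures are saved under pics/ and viewed, at most 14 in all, crops included, and the job is handed in when it is done.

Besides the shell and the picture viewer there is one more tool, called after "Emit:" as name(argument=value, ...) on one line, values as JSON. drive_tool: Moves the arm, as the interface text tells. Shift numbers are shares of 0.1 m and turn numbers shares of pi/2 rad, none past 1 either way. Its arguments: {"type":"object","properties":{"moves":{"type":"array","items":{"type":"array"}},"force":{"type":"number"}},"required":["moves"]}

```bash
mkdir -p pics; cat > h.py <<'E'
import numpy as np, cv2
from scipy.spatial.transform import Rotation as R
from workcell import r
def grab(n,save=None):
    p,d=r.grab_frame(n)
    if save: cv2.imwrite('pics/%s.png'%save,p[:,:,::-1]); np.savez('pics/%s.npz'%save,p=p,d=d)
    return p,d
def cam(n):
    c=r.camera_model(n); return np.array(c['K']),np.array(c['xyz']),R.from_quat(c['orientation']).as_matrix()
def ray(n,u,v,z):
    K,t,M=cam(n); d=M@np.linalg.inv(K)@np.array([u,v,1.]); return t+d*(z-t[2])/d[2]
def cloud(n,d):
    K,t,M=cam(n); v,u=np.mgrid[:480,:640]; P=np.stack([(u-K[0,2])/K[0,0]*d,(v-K[1,2])/K[1,1]*d,d],-1)
    P=P@M.T+t; P[d<=0]=np.nan; return P
def proj(n,p):
    K,t,M=cam(n); q=K@(M.T@(np.asarray(p)-t)); return q[:2]/q[2]
E
python3 - <<'E'
from h import *
for n in('top','side'):
    grab(n,n+'0'); print(n,cam(n))
s=r.state(); print(s)
E
```

```text
top (array([[582.43959169,   0.        , 323.27420102],
       [  0.        , 582.43959169, 232.79565192],
       [  0.        ,   0.        ,   1.        ]]), array([ 0.41997572, -0.03145105,  1.69724899]), array([[ 2.42669725e-02, -9.96094246e-01,  8.48962106e-02],
       [-9.99705066e-01, -2.42596661e-02,  1.11785366e-03],
       [ 9.46066123e-04, -8.48982988e-02, -9.96389173e-01]]))
side (array([[581.50344715,   0.        , 317.95321011],
       [  0.        , 581.50344715, 237.74551871],
       [  0.        ,   0.        ,   1.        ]]), array([0.07047317, 0.78693893, 0.97218187]), array([[-0.85440769, -0.36699743,  0.367832  ],
       [-0.51941013,  0.58394993, -0.62387146],
       [ 0.01416375, -0.72409624, -0.6895535 ]]))
{'clock': 0.1, 'joint_pos': array([ 1.03980297,  0.53708859, -0.00441244,  1.53878076,  0.00263169,
        1.06727835, -0.07120674]), 'qd': array([-0.00120883, -0.00131778, -0.00015093, -0.0005271 , -0.00089423,
       -0.00132914, -0.00097205]), 'tau': array([ 1.83094948e-03, -5.84572685e+01,  1.05170287e+00, -2.59779990e+01,
        1.26774094e-02,  4.60943120e-03,  4.55510462e-05]), 'eef_pos': array([ 0.29108043, -0.58057911,  0.24749959]), 'tool_rot': array([ 9.73110261e-01,  2.30338487e-01, -2.53349292e-04, -7.32432598e-04]), 'wrist_force': array([-0.06826192,  0.71868571,  0.27865188]), 'wrist_torque': array([-0.03707574,  0.00921876,  0.03174427]), 'finger_force': 0.0, 'opening': 0.999204721639643}
```

View pics/top0.png

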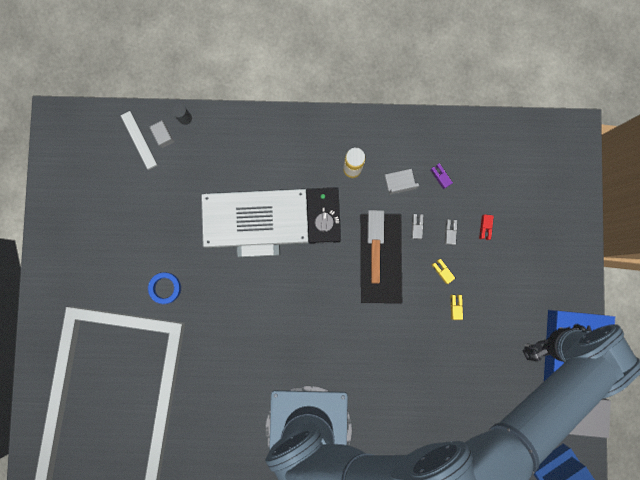

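View pics/side0.png

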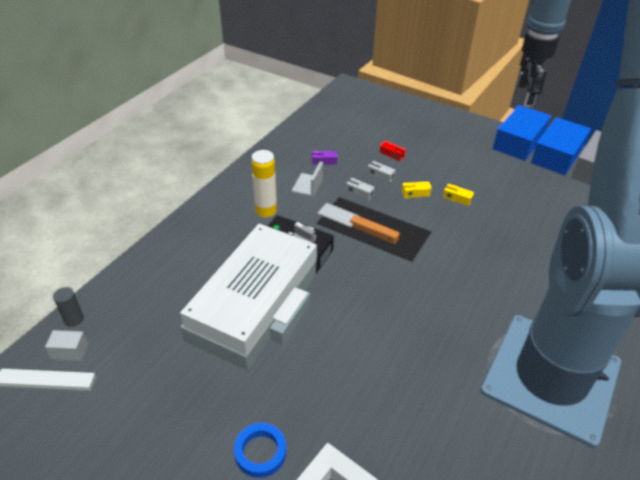

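The top view shows:
- The machine at (255,218), with its selector at (323,220).
- The scraper and mat at (381,258).
- Grey clevis candidates at (418,226) and (452,232).
- Look-alikes: purple (442,176), red (487,227), yellow (444,271) and (457,307), and a plain grey block at (161,133).

I choose the two grey forked ones and check them in a crop.

```bash
python3 - <<'E'
from h import *
z=np.load('pics/top0.npz'); p,d=z['p'],z['d']
a=cv2.resize(p[150:320,300:500],None,fx=4,fy=4,interpolation=2)[:600]
b=cv2.resize(p[100:150,110:200],None,fx=3,fy=3)
a=a[:600,:800].copy(); a[-150:,-270:]=b
cv2.imwrite('pics/c1.png',a[:,:,::-1])
P=cloud('top',d)
def hz(u,v): return P[v,u].round(4)
for q in [(418,218),(418,236),(452,225),(161,133),(375,265),(375,225),(257,251),(258,248),(255,200),(390,290),(324,228),(313,195)]: print(q,hz(*q))
# machine points: cover top bright mask
def fit(m,name,z,n='top'):
    cs,_=cv2.findContours(m.astype(np.uint8),0,1)
    for c in sorted(cs,key=cv2.contourArea)[::-1][:4]:
        if cv2.contourArea(c)<40: continue
        box=cv2.boxPoints(cv2.minAreaRect(c)); w=np.array([ray(n,*b,z) for b in box])
        e=[w[1]-w[0],w[2]-w[1]]; L=[np.linalg.norm(x) for x in e]; l=e[int(np.argmax(L))]
        print(name,w.mean(0).round(4),np.round(L,4),'yaw',np.degrees(np.arctan2(l[1],l[0])).round(2))
h=cv2.cvtColor(p,cv2.COLOR_RGB2HSV); H,S,V=[h[...,i].astype(int) for i in range(3)]
roi=lambda x0,y0,x1,y1:(lambda m:(m.__setitem__((slice(y0,y1),slice(x0,x1)),True),m)[1])(np.zeros((480,640),bool))
fit((V>150)&roi(190,180,308,247),'cover',.097)
fit((V>150)&roi(230,247,290,262),'lip',.057)
fit((V<40)&roi(304,180,345,250),'panel',.05)
fit((V<45)&roi(355,205,410,310),'mat',.003)
fit((S>120)&(H<20)&roi(355,205,395,310),'handle',.022+.003)
fit((V>110)&(S<60)&roi(360,205,392,245),'blade',.0155)
fit((V>110)&(S<60)&roi(405,205,430,245),'clevA',.028)
fit((V>110)&(S<60)&roi(440,210,465,250),'clevB',.028)
print(V[250:262:2,258],V[200,225:235],V[215,310:318],V[250,365:370],V[226,410:428])
E
```

```text
(418, 218) [ 0.6123 -0.3024  0.0227]
(418, 236) [ 0.5596 -0.3021  0.028 ]
(452, 225) [ 0.5944 -0.401   0.022 ]
(161, 133) [0.8395 0.447  0.0414]
(375, 265) [ 0.4735 -0.1805  0.0206]
(375, 225) [ 0.5898 -0.1792  0.0138]
(257, 251) [0.5039 0.1564 0.0525]
(258, 248) [0.5122 0.1533 0.0577]
(255, 200) [0.6427 0.1615 0.098 ]
(390, 290) [ 0.4029 -0.2262  0.0077]
(324, 228) [ 0.5704 -0.0313  0.0892]
(313, 195) [0.6677 0.0023 0.0507]
cover [0.5902 0.1618 0.097 ] [0.2906 0.1557] yaw -85.97
lip [0.5024 0.153  0.057 ] [0.1128 0.0254] yaw -88.61
handle [ 0.485  -0.1799  0.025 ] [0.023  0.1205] yaw -179.07
blade [ 0.5854 -0.1806  0.0155] [0.0436 0.0962] yaw -179.11
clevA [ 0.5885 -0.3001  0.028 ] [0.0706 0.0295] yaw -2.06
clevB [ 0.575  -0.3969  0.028 ] [0.0288 0.0722] yaw -179.72
[219 214 220 120  93  94] [219 219 219 220 219 220 219 221 220 219] [52 47 54 52 54 53 52 62] [50 50 49 52 50] [ 95  91  93 148 192 190 188 187 187 188 185 193 193  82  89  89  95  91]
```

View pics/c1.png

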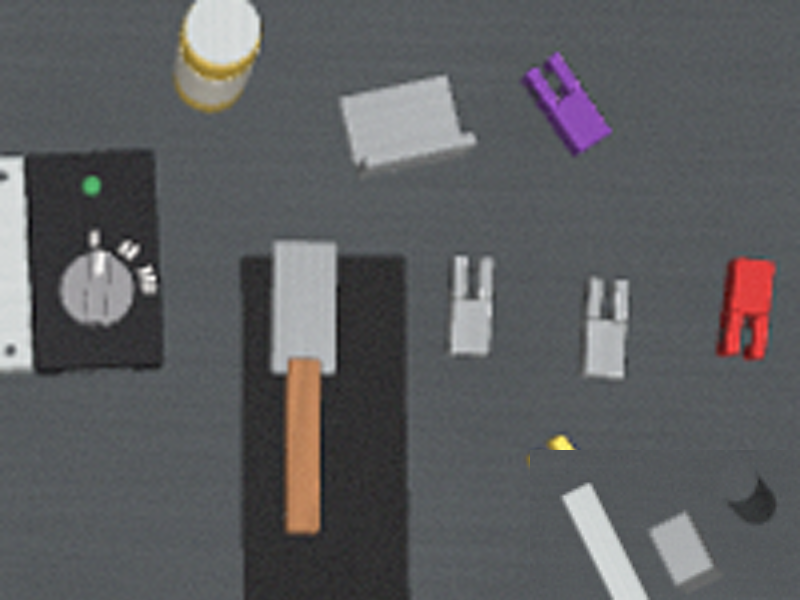

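Two steel forks are confirmed at (418,226) and (452,232). The block at far left is solid and has no prongs, and the pointer is near the single-bar mark. Next I refine the machine pose.

```bash
python3 - <<'E'
from h import *
z=np.load('pics/top0.npz'); p,d=z['p'],z['d']; P=cloud('top',d); V=p.max(2).astype(int)
def edge(pts,zz):
    w=np.array([ray('top',u,v,zz) for u,v in pts])[:,:2]
    vx,vy,x,y=cv2.fitLine(w.astype(np.float32),cv2.DIST_HUBER,0,.01,.01).ravel()
    return np.degrees(np.arctan2(vy,vx)),x,y
def sub(a):
    a=a.astype(float);g=np.abs(np.diff(a));i=int(np.argmax(g));s=g[max(0,i-1):i+2];k=np.arange(max(0,i-1),i+2)[:len(s)]+.5
    return (s*k).sum()/s.sum()
back=[(u,180+sub(V[180:205,u])) for u in range(215,298,2)]
print('back',edge(back,.097))
front=[(u,236+sub(V[236:255,u])) for u in list(range(210,234,2))+list(range(284,300,2))]
print('front',edge(front,.097))
left=[(190+sub(V[v,190:215]),v) for v in range(200,240,2)]; print('left',edge(left,.097))
lf=[(u,250+sub(V[250:262,u])) for u in range(244,274,2)]; print('lipfront',edge(lf,.057))
ll=[(228+sub(V[v,228:246]),v) for v in range(250,255)]; lr=[(270+sub(V[v,270:290]),v) for v in range(250,255)]
print('lipL',edge(ll,.057),'lipR',edge(lr,.057))
pr=[(332+sub(V[v,332:350]),v) for v in range(195,237,2)]; print('panel',edge(pr,.05))
# knob: depth
m=(np.abs(P[...,2]-.087)<.008)&(P[...,1]>-.06)&(P[...,1]<.005)&(P[...,0]>.53)&(P[...,0]<.63)
q=P[m]; print('bar',m.sum(),q.mean(0)); print(cv2.minAreaRect((q[:,:2]*1000).astype(np.float32)))
m=(P[...,2]>.09)&(P[...,2]<.105)&(P[...,1]>0)&(P[...,1]<.35)&(P[...,0]>.45)&(P[...,0]<.7)
print(cv2.minAreaRect((P[m][:,:2]*1000).astype(np.float32)))
print('mat', [ray('top',*c,.003).round(3) for c in[(361,213),(402,215),(402,303),(360.5,302)]])
E
```

```text
back (np.float32(-85.91818), np.float32(0.6680055), np.float32(0.15972137))
front (np.float32(-85.90003), np.float32(0.52235806), np.float32(0.1349099))
left (np.float32(4.2751727), np.float32(0.59754616), np.float32(0.30729818))
lipfront (np.float32(-85.70252), np.float32(0.49125606), np.float32(0.15545805))
lipL (np.float32(61.532536), np.float32(0.49967095), np.float32(0.20564786)) lipR (np.float32(2.6814513), np.float32(0.502355), np.float32(0.095301606))
panel (np.float32(3.7735503), np.float32(0.62548155), np.float32(-0.07277875))
bar 82 [ 0.59137343 -0.03087103  0.08555178]
((591.7708740234375, -31.011661529541016), (13.453713417053223, 48.743473052978516), 83.15443420410156)
((594.8391723632812, 162.40652465820312), (145.95860290527344, 289.2027282714844), 4.176924705505371)
mat [array([ 0.625, -0.139,  0.003]), array([ 0.622, -0.259,  0.003]), array([ 0.366, -0.262,  0.003]), array([ 0.366, -0.142,  0.003])]
```

Machine yaw is about 4.1°, the origin is near (0.597, 0.1625), and the slot is near (0.492, 0.155). The lip front and bar height agree with the given sizes. I move above the scraper handle.

Emit:
drive_tool(moves=[[[0.61,1,0],-0.286,-1],[[0.61,1,0],-0.286,-1],[[0.61,1,0],-0.286,-1]])

```text
clock: 0.48
eef_pos: [0.3563, -0.476, 0.2479]
tool_rot: [1.0, 0.01, 0.001, -0.002]
wrist_force: [-1.1, -0.2, 0.0]
opening: 1.0
finger_force: 0.0
```

Emit:
drive_tool(moves=[[[0.61,1,0],0,-1],[[0.61,1,0],0,-1],[[0.61,1,0],0,-1]])

```text
clock: 0.85
eef_pos: [0.4166, -0.376, 0.248]
tool_rot: [1.0, 0.012, 0.0, -0.001]
wrist_force: [-0.5, -0.7, -0.8]
opening: 1.001
finger_force: 0.0
```

Emit:
drive_tool(moves=[[[0.61,1,0],0,-1],[[0.61,1,0],0,-1],[[0.61,1,0],0,-1]])

```text
clock: 1.23
eef_pos: [0.4767, -0.2769, 0.2481]
tool_rot: [1.0, 0.011, 0.0, -0.001]
wrist_force: [-1.0, -0.4, -0.4]
opening: 1.0
finger_force: 0.0
```

Emit:
drive_tool(moves=[[[0.61,1,-0.5],0,-1],[[0.61,1,-0.5],0,-1],[[0.61,1,-0.5],0,-1],[[0.61,1,-0.5],0,-1]])

```text
clock: 1.72
eef_pos: [0.5346, -0.1829, 0.198]
tool_rot: [1.0, 0.007, -0.001, 0.001]
wrist_force: [-0.6, -0.6, 0.5]
opening: 0.996
finger_force: 0.0
```

Emit:
drive_tool(moves=[[[0,0.03,-0.6],0,-0.2],[[0,0.03,-0.9],0,-0.2],[[0,0.03,-0.9],0,-0.2],[[0,0.03,-0.9],0,-0.2]])

```text
clock: 2.22
eef_pos: [0.536, -0.18, 0.1099]
tool_rot: [1.0, 0.007, 0.001, 0.001]
wrist_force: [-0.1, -0.3, 0.0]
opening: 0.595
finger_force: 0.0
```

Emit:
drive_tool(moves=[[[0,0,-0.4],0,-0.2],[[0,0,-0.86],0,-0.2],[[0,0,-0.86],0,-0.2],[[0,0,-0.86],0,-0.2],[[0,0,-0.86],0,1],[[0,0,-0.86],0,1],[[0,0,-0.86],0,1],[[0,0,-0.86],0,1],[[0,0,-0.86],0,1],[[0,0,-0.86],0,1]], force=110)

```text
clock: 3.48
eef_pos: [0.5374, -0.1789, 0.026]
tool_rot: [1.0, 0.008, 0.002, 0.001]
wrist_force: [-3.4, 0.1, 13.4]
opening: 0.442
finger_force: 108.9
```

Emit:
drive_tool(moves=[[[0,0,0.5],0,1],[[0,0,1],0,1],[[0,0,1],0,1],[[0,0,1],0,1]])

```text
clock: 3.98
eef_pos: [0.5355, -0.1781, 0.1232]
tool_rot: [1.0, 0.008, 0.001, 0.0]
wrist_force: [0.4, 0.5, -1.7]
opening: 0.448
finger_force: 110.5
```

```bash
python3 - <<'E'
from h import *
p,d=grab('side','side1'); grab('top','top1')
print(r.state()['eef_pos'],r.state()['opening'])
u,v=proj('side',r.state()['eef_pos']); u,v=int(u),int(v); print(u,v)
a=p[max(0,v-60):v+60,max(0,u-80):u+80]; cv2.imwrite('pics/c2.png',cv2.resize(a,None,fx=4,fy=4)[:,:,::-1])
E
```

```text
[ 0.5345407  -0.17785012  0.121686  ] 0.4454419749452342
357 187
```

View pics/c2.png

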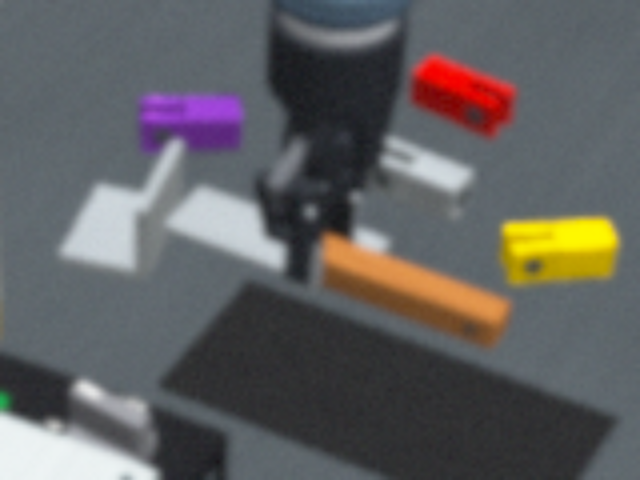

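Scraper is held level by the front of its handle, with the blade towards +x: tip near crop (200,200), handle end (490,325). Next I measure the blade.

```bash
cat > blade.py <<'E'
from h import *
def blade(dep,n='side'):
    e=r.state()['eef_pos']; P=cloud(n,dep)
    q=P-e
    m=(np.abs(q[...,2]+.012)<.010)&(q[...,0]>.025)&(q[...,0]<.125)&(np.abs(q[...,1])<.045)
    B=P[m]; A=np.c_[B[:,:2]-e[:2],np.ones(len(B))]; c=np.linalg.lstsq(A,B[:,2],rcond=None)[0]
    print(n,len(B),'z plane dzdx,dzdy',c[:2].round(3),'z at grip',c[2].round(4),'rel tcp',(c[2]-e[2]).round(4))
    (cx,cy),(w,h),a=cv2.minAreaRect((B[:,:2]*1000).astype(np.float32)); print(cx,cy,w,h,a,'max x rel',(np.percentile(B[:,0],99.5)-e[0]).round(4))
    m=(q[...,2]>-.03)&(q[...,2]<.01)&(q[...,0]<-.02)&(q[...,0]>-.14)&(np.abs(q[...,1])<.03)
    B=P[m]
    if len(B)>20:
        A=np.c_[B[:,0]-e[0],np.ones(len(B))]; print('handle',len(B),np.percentile(B[:,0],1)-e[0],np.median(B[:,1])-e[1],np.percentile(B[:,2],90)-e[2], 'dydx,dzdx',np.linalg.lstsq(A,B[:,1:],rcond=None)[0][0])
E
python3 - <<'E'
from blade import *
for n in('side','top'): blade(np.load('pics/%s1.npz'%n)['d'],n)
p=np.load('pics/side1.npz')['p']; h=cv2.cvtColor(p,cv2.COLOR_RGB2HSV)
E
```

```text
side 317 z plane dzdx,dzdy [0.021 0.035] z at grip 0.1108 rel tcp -0.0109
595.9835205078125 -174.61495971679688 71.18838500976562 51.1616325378418 2.1599018573760986 max x rel 0.0961
handle 533 -0.11481329243399147 0.008282943229960454 6.414336796776998e-05 dydx,dzdx [0.04061104 0.02515927]
top 75 z plane dzdx,dzdy [ 0.027 -0.038] z at grip 0.1103 rel tcp -0.0113
603.5218505859375 -174.9503936767578 43.913169860839844 52.73798751831055 89.91754913330078 max x rel 0.0953
```

Emit:
drive_tool(moves=[[[0,0,0.5],0,1],[[-0.7,1,0.5],0.035,1],[[-0.7,1,0.5],0.035,1],[[-0.7,1,0.5],0.035,1]])

```text
clock: 4.58
eef_pos: [0.4617, -0.0743, 0.171]
tool_rot: [0.999, 0.038, -0.003, -0.001]
wrist_force: [-0.1, -0.1, -0.9]
opening: 0.448
finger_force: 110.9
```

Emit:
drive_tool(moves=[[[-0.7,1,0],0,1],[[-0.7,1,0],0,1],[[-0.7,1,0],0,1]])

```text
clock: 4.95
eef_pos: [0.3929, 0.0244, 0.1715]
tool_rot: [0.999, 0.038, -0.002, -0.0]
wrist_force: [-0.1, 0.3, -0.9]
opening: 0.443
finger_force: 110.9
```

Emit:
drive_tool(moves=[[[-0.07,1,0],0,1],[[-0.07,1,-0.4],0,1],[[-0.07,1,-0.4],0,1],[[-0.07,1,-0.4],0,1],[[-0.07,1,-0.4],0,1]])

```text
clock: 5.58
eef_pos: [0.3892, 0.1207, 0.1327]
tool_rot: [0.999, 0.034, 0.0, 0.0]
wrist_force: [0.9, -0.8, -1.5]
opening: 0.446
finger_force: 111.2
```

```bash
python3 - <<'E'
from blade import *
s=r.state(); print(s['eef_pos'],s['joint_pos'].round(2),R.from_quat(s['tool_rot']).as_matrix()[:,:2].round(3))
for n in('side','top'):
    p,d=grab(n,n+'2'); blade(d,n)
E
```

```text
[0.38924963 0.12070851 0.13265379] [-0.24  0.34 -0.19  2.23  0.12  0.58 -2.03] [[ 0.998  0.068]
 [ 0.068 -0.998]
 [ 0.001  0.   ]]
side 508 z plane dzdx,dzdy [0.011 0.012] z at grip 0.1214 rel tcp -0.0114
449.95269775390625 127.55530548095703 69.39484405517578 49.67658233642578 1.7044049501419067 max x rel 0.095
handle 817 -0.11547294480544323 0.003051075328153491 -0.0014940574908494098 dydx,dzdx [0.07966706 0.01917929]
top 277 z plane dzdx,dzdy [0.009 0.012] z at grip 0.1219 rel tcp -0.0109
448.8348083496094 124.33403015136719 71.48270416259766 43.47826385498047 5.368078231811523 max x rel 0.0961
```

Emit:
drive_tool(moves=[[[-0.015,0.26,-0.3],0,1],[[-0.015,0.26,-0.74],0,1],[[-0.015,0.26,-0.74],0,1],[[-0.015,0.26,-0.74],0,1],[[-0.015,0.26,-0.74],0,1]])

```text
clock: 6.3
eef_pos: [0.3881, 0.148, 0.0598]
tool_rot: [0.999, 0.035, 0.001, -0.0]
wrist_force: [-0.7, -0.3, -0.2]
opening: 0.446
finger_force: 111.2
```

```bash
python3 - <<'E'
from blade import *
s=r.state(); print(s['eef_pos'],s['joint_pos'].round(2),s['wrist_force'])
for n in('side',):
    p,d=grab(n,n+'3'); blade(d,n)
p,d=np.load('pics/side3.npz')['p'],0
cv2.imwrite('pics/c3.png',cv2.resize(p[250:400,200:400],None,fx=4,fy=4)[:,:,::-1])
E
```

```text
[0.38809437 0.14800767 0.05983943] [-0.35  0.51 -0.15  2.24  0.19  0.4  -2.15] [-0.65227727 -0.27753932 -0.20608629]
side 871 z plane dzdx,dzdy [0.056 0.023] z at grip 0.0457 rel tcp -0.0141
463.3448486328125 148.3426513671875 99.08523559570312 88.89205932617188 0.4062868654727936 max x rel 0.1246
handle 775 -0.1153226590989826 0.0024338533145611407 -0.0009095384265524545 dydx,dzdx [0.08823125 0.02644596]
```

View pics/c3.png

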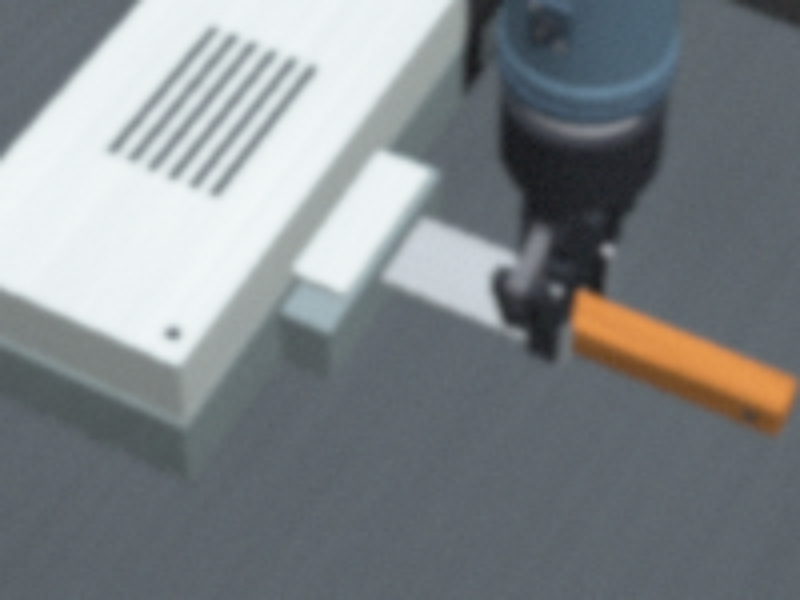

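The blade tip stands level in front of the slot at crop (400,250), centred on the lip. Inserting.

Emit:
drive_tool(moves=[[[0.1,0.01,-0.01],0,1],[[0.2,0.015,-0.01],0,1],[[0.33,0.02,-0.01],0,1],[[0.33,0.02,-0.01],0,1],[[0.33,0.02,-0.01],0,1]])

```text
clock: 6.98
eef_pos: [0.4195, 0.1498, 0.0571]
tool_rot: [0.999, 0.035, -0.0, 0.0]
wrist_force: [-0.1, -1.0, -1.1]
opening: 0.445
finger_force: 111.2
```

Emit:
drive_tool(moves=[[[0,0,0.05],0,1],[[0,0,0.1],0,1],[[0.003,0,0.18],0,1],[[0.01,0,0.26],0,1],[[0.02,0.002,0.34],0,1],[[0.05,0.004,0.49],0,1],[[0.1,0.007,0.63],0,1],[[0.16,0.011,0.77],0,1],[[0.23,0.016,0.91],0,1],[[0.23,0.016,0.91],0,1],[[0.23,0.016,0.91],0,1]])

```text
clock: 8.35
eef_pos: [0.4429, 0.1515, 0.1481]
tool_rot: [0.999, 0.035, 0.0, -0.0]
wrist_force: [0.6, 0.1, -4.5]
opening: 0.437
finger_force: 110.9
```

```bash
python3 - <<'E'
from h import *
s=r.state(); print(s['eef_pos'],s['joint_pos'].round(2),s['wrist_force'])
p,d=grab('side','side4')
cv2.imwrite('pics/c4.png',cv2.resize(p[200:400,170:420],None,fx=2,fy=2)[:,:,::-1])
E
```

```text
[0.44293477 0.15148584 0.1481229 ] [-0.26  0.39 -0.2   2.08  0.12  0.68 -2.04] [ 0.62479697  0.10679841 -4.4544537 ]
```

View pics/c4.png

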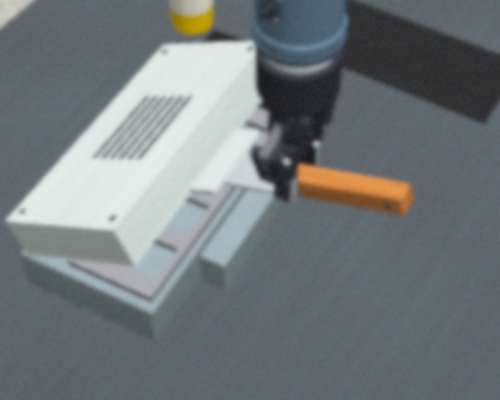

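The cover is levered up on the blade, with the lip over the blade at crop (240,165). Continuing the arc.

Emit:
drive_tool(moves=[[[0.1,0.007,0.14],0,1],[[0.2,0.014,0.26],0,1],[[0.3,0.021,0.37],0,1],[[0.43,0.03,0.46],0,1],[[0.56,0.04,0.54],0,1],[[0.7,0.05,0.61],0,1],[[0.84,0.06,0.66],0,1],[[0.99,0.07,0.69],0,1],[[0.99,0.07,0.69],0,1],[[0.99,0.07,0.69],0,1]])

```text
clock: 9.65
eef_pos: [0.5423, 0.1588, 0.2176]
tool_rot: [0.999, 0.035, 0.001, -0.0]
wrist_force: [-0.5, 0.0, -0.5]
opening: 0.441
finger_force: 113.8
```

```bash
python3 - <<'E'
from h import *
s=r.state(); print(s['eef_pos'],s['joint_pos'].round(2),s['wrist_force'])
p,d=grab('side','side5')
cv2.imwrite('pics/c5.png',cv2.resize(p[150:400,170:420],None,fx=2,fy=2)[:,:,::-1])
E
```

```text
[0.54227316 0.1587741  0.21759298] [-0.22  0.44 -0.19  1.79  0.1   0.92 -1.95] [-0.47403765  0.02720227 -0.45184579]
```

View pics/c5.png

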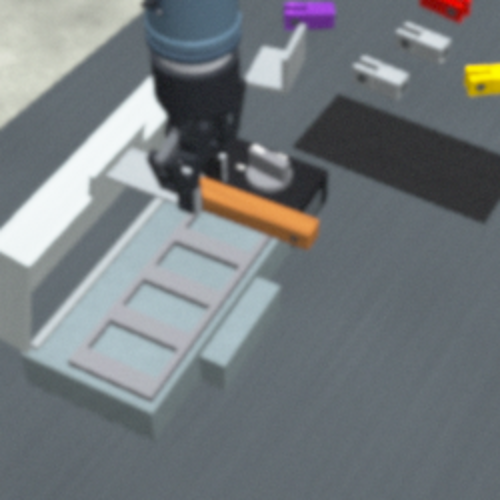

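Emit:
drive_tool(moves=[[[0.08,0.006,0.01],0,1],[[0.15,0.01,0.01],0,1],[[0.15,0.01,0.01],0,1],[[0.15,0.01,0.01],0,1]])

```text
clock: 10.2
eef_pos: [0.5572, 0.1595, 0.2183]
tool_rot: [0.999, 0.035, 0.0, -0.0]
wrist_force: [0.8, -0.0, -1.6]
opening: 0.444
finger_force: 113.9
```

Emit:
drive_tool(moves=[[[-0.5,0,0],0,1],[[-1,0,0],0,1],[[-1,0,0],0,1],[[-1,0,0],0,1]])

```text
clock: 10.7
eef_pos: [0.4579, 0.1597, 0.2189]
tool_rot: [0.999, 0.035, 0.001, -0.0]
wrist_force: [0.9, 0.1, -0.6]
opening: 0.441
finger_force: 113.9
```

```bash
python3 - <<'E'
from h import *
s=r.state(); print(s['eef_pos'],s['joint_pos'].round(2),s['wrist_force'])
p,d=grab('top','top6'); P=cloud('top',d)
# lip/front wall points
for z0,z1 in((.10,.15),(.15,.19),(.19,.205),(.205,.24)):
    m=(P[...,2]>z0)&(P[...,2]<z1)&(P[...,1]>.19)&(P[...,1]<.30)&(P[...,0]>.55)&(P[...,0]<.85); q=P[m]
    if len(q): print(z0,len(q),np.percentile(q[:,0],[5,50,95]).round(3),q[:,1].mean())
cv2.imwrite('pics/c6.png',cv2.resize(p[130:330,180:500],None,fx=2.5,fy=2.5)[:,:,::-1])
E
```

```text
[0.45786493 0.15965338 0.2188629 ] [-0.24  0.31 -0.22  1.98  0.09  0.86 -2.01] [ 0.91249812  0.13705878 -0.57613174]
0.15 7 [0.651 0.664 0.678] 0.2634782219283763
0.19 687 [0.65  0.672 0.692] 0.24671291497245318
0.205 41 [0.649 0.654 0.688] 0.21978537668391018
```

View pics/c6.png

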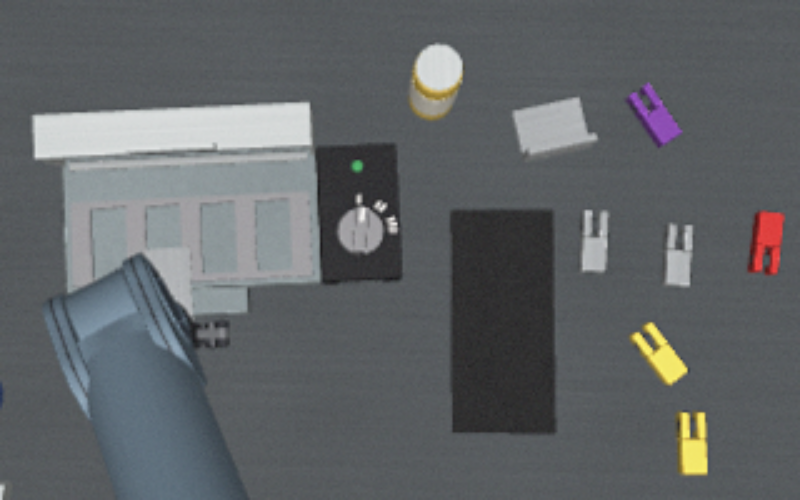

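Cover is fully up (front wall at z≈0.2, near x=0.65–0.69), pockets free, clevises at crop (595,240) and (679,253). Scraper goes back to the mat.

Emit:
drive_tool(moves=[[[0,-1,0],-0.035,1],[[0,-1,0],-0.035,1],[[0,-1,0],-0.035,1]])

```text
clock: 11.12
eef_pos: [0.4581, 0.056, 0.2183]
tool_rot: [1.0, 0.005, 0.0, 0.001]
wrist_force: [-0.1, 0.5, -1.1]
opening: 0.442
finger_force: 113.9
```

Emit:
drive_tool(moves=[[[0.2,-1,0],0,1],[[0.2,-1,0],0,1],[[0.2,-1,0],0,1]])

```text
clock: 11.5
eef_pos: [0.4784, -0.0432, 0.2184]
tool_rot: [1.0, 0.005, 0.001, 0.0]
wrist_force: [0.2, 0.4, -1.8]
opening: 0.447
finger_force: 113.9
```

Emit:
drive_tool(moves=[[[0.5,-1,0],0,1],[[0.5,-1,0],0,1],[[0.5,-1,0],0,1]])

```text
clock: 11.88
eef_pos: [0.5288, -0.1431, 0.2182]
tool_rot: [1.0, 0.006, 0.001, 0.001]
wrist_force: [0.2, 0.2, -0.9]
opening: 0.445
finger_force: 113.9
```

Emit:
drive_tool(moves=[[[0,-0.55,-0.5],0,1],[[0,-0.55,-1],0,1],[[0,-0.55,-1],0,1],[[0,-0.55,-1],0,1]])

```text
clock: 12.38
eef_pos: [0.5286, -0.1935, 0.1198]
tool_rot: [1.0, 0.009, 0.001, -0.0]
wrist_force: [-0.4, -0.1, -0.6]
opening: 0.444
finger_force: 113.9
```

```bash
python3 - <<'E'
from blade import *
s=r.state(); print(s['eef_pos'],s['wrist_force'])
p,d=grab('side','side7'); blade(d,'side')
E
```

```text
[ 0.52857332 -0.19345749  0.11979571] [-0.38784842 -0.07949115 -0.60307792]
side 310 z plane dzdx,dzdy [0.021 0.015] z at grip 0.1076 rel tcp -0.0129
589.2528076171875 -188.6439208984375 69.6067886352539 52.4283561706543 4.0423054695129395 max x rel 0.0942
handle 534 -0.11600249049124761 0.009164595795363106 -0.0023658231344324127 dydx,dzdx [0.03830263 0.018056  ]
```

Emit:
drive_tool(moves=[[[0,-0.03,-0.5],0,1],[[0,-0.03,-0.8],0,1],[[0,-0.03,-0.9],0,1],[[0,-0.03,-0.92],0,1],[[0,-0.03,-0.92],0,1],[[0,-0.03,-0.92],0,-0.2],[[0,-0.03,-0.92],0,-0.4],[[0,-0.03,-0.92],0,-0.4],[[0,-0.03,-0.92],0,-0.4],[[0,-0.03,-0.92],0,-0.4]])

```text
clock: 13.68
eef_pos: [0.5268, -0.1984, 0.0263]
tool_rot: [1.0, 0.008, -0.0, -0.0]
wrist_force: [-0.1, 0.7, -0.8]
opening: 0.695
finger_force: 0.0
```

Emit:
drive_tool(moves=[[[0,0,0.5],0,-0.4],[[0,0,1],0,-0.4],[[0,0,1],0,-0.4],[[0,0,1],0,-0.4]])

```text
clock: 14.18
eef_pos: [0.5265, -0.1983, 0.126]
tool_rot: [1.0, 0.008, -0.0, -0.0]
wrist_force: [-0.8, 0.2, 0.2]
opening: 0.702
finger_force: 0.0
```

Emit:
drive_tool(moves=[[[-1,0,0.5],0,-0.4],[[-1,0.5,0.5],0,-0.4],[[-1,0.5,0.5],0,-0.4],[[-1,0.5,0.5],0,-0.4]])

```text
clock: 14.68
eef_pos: [0.4267, -0.1481, 0.1757]
tool_rot: [1.0, 0.008, -0.0, -0.0]
wrist_force: [0.7, -1.4, 0.8]
opening: 0.702
finger_force: 0.0
```

```bash
cat > scene.py <<'E'
from h import *
def scene(tag,n='top'):
    p,d=grab(n,tag); P=cloud(n,d)
    h=cv2.cvtColor(p,cv2.COLOR_RGB2HSV); H,S,V=[h[...,i].astype(int) for i in range(3)]
    def fit(m,name,z,amin=60):
        cs,_=cv2.findContours(m.astype(np.uint8),0,1)
        for c in cs:
            if cv2.contourArea(c)<amin: continue
            rc=cv2.minAreaRect(c); w=np.array([ray(n,*b,z) for b in cv2.boxPoints(rc)])
            e=[w[1]-w[0],w[2]-w[1]]; L=[np.linalg.norm(x) for x in e]; l=e[int(np.argmax(L))]
            print(name,np.round(rc[0]),w.mean(0)[:2].round(4),np.round(L,4),'yaw',((np.degrees(np.arctan2(l[1],l[0]))+90)%180-90).round(1))
    reg=(P[...,0]>.40)&(P[...,0]<.72)&(P[...,1]<-.24)&(P[...,1]>-.55)
    fit(reg&(V>125)&(S<50),'grey',.028)
    reg=(P[...,0]>.33)&(P[...,0]<.72)&(P[...,1]<-.1)&(P[...,1]>-.30)
    fit(reg&(S>120)&(H<18)&(P[...,2]<.06),'handle',.025,100)
    q=P[int(480*.5):int(480*.5)+1]
    return p,d,P
E
python3 - <<'E'
from scene import *
print(r.state()['eef_pos']); scene('top8')
E
```

```text
[ 0.42674399 -0.1481334   0.1757256 ]
grey [451. 232.] [ 0.5747 -0.3977] [0.0714 0.0273] yaw -3.2
grey [418. 226.] [ 0.5885 -0.3004] [0.026  0.0694] yaw 0.6
grey [408. 186.] [ 0.7041 -0.2702] [0.0609 0.0234] yaw -88.6
```

```bash
python3 - <<'E'
from h import *
z=np.load('pics/top8.npz'); p,d=z['p'],z['d']; P=cloud('top',d)
o=np.array([.597,.1625]);c,s=np.cos(.0716),np.sin(.0716); M=np.array([[c,-s],[s,c]])
lab=cv2.cvtColor(p,cv2.COLOR_RGB2LAB).astype(int)
# pocket colour: greenish vs rib pinkish -> a channel
for i,y in enumerate((-.093,-.031,.031,.093)):
    w=o+M@np.array([0,y]); u,v=proj('top',[*w,.05]).round().astype(int)
    m=np.zeros((480,640),np.uint8); a=lab[...,1]; thr=(lab[v,u,1]+1.5)
    m[v-22:v+22,u-12:u+13]=(a[v-22:v+22,u-12:u+13]<thr)
    n,l,st,ce=cv2.connectedComponentsWithStats(m,connectivity=4); k=l[v,u]
    print(i,(u,v),w.round(4),lab[v,u],lab[v,u+13],'cc',st[k] if k else None, ray('top',*ce[k],.05).round(4),P[v,u].round(4))
# handle
h=cv2.cvtColor(p,cv2.COLOR_RGB2HSV); m=(h[...,1]>110)&(h[...,0]<18); m[:, :340]=0;m[:,410:]=0; v,u=np.nonzero(m); print('handle px',len(u),u.min(),u.max(),v.min(),v.max())
E
```

```text
0 (np.int64(289), np.int64(217)) [0.6037 0.0697] [154 125 126] [164 129 128] cc [282 210  15  28 370] [0.5838 0.0685 0.05  ] [0.6043 0.0697 0.0387]
1 (np.int64(267), np.int64(218)) [0.5992 0.1316] [154 125 126] [166 129 127] cc [260 211  15  28 366] [0.579  0.1303 0.05  ] [0.5996 0.1323 0.0417]
2 (np.int64(245), np.int64(219)) [0.5948 0.1934] [162 126 124] [167 129 127] cc [238 212  16  29 399] [0.5745 0.1927 0.05  ] [0.5939 0.1935 0.0531]
3 (np.int64(223), np.int64(220)) [0.5903 0.2553] [164 125 126] [166 129 126] cc [216 213  15  29 364] [0.5701 0.2546 0.05  ] [0.5897 0.2559 0.0522]
handle px 124 377 385 244 259
```

Emit:
drive_tool(moves=[[[0.8,-0.8,0],0,-0.3],[[0.8,-0.8,0],0,-0.3],[[0.8,-0.8,0],0,-0.3]])

```text
clock: 15.1
eef_pos: [0.5093, -0.2326, 0.1752]
tool_rot: [1.0, 0.006, 0.001, 0.001]
wrist_force: [-0.3, 0.4, 0.5]
opening: 0.65
finger_force: 0.0
```

Emit:
drive_tool(moves=[[[0.73,-0.73,-0.5],0,-0.3],[[0.73,-0.73,-0.5],0,-0.3],[[0.73,-0.73,-0.5],0,-0.3],[[0.73,-0.73,-0.5],0,-0.3]])

```text
clock: 15.6
eef_pos: [0.5793, -0.3008, 0.1253]
tool_rot: [1.0, 0.008, -0.001, -0.001]
wrist_force: [-0.0, 0.2, 1.3]
opening: 0.65
finger_force: 0.0
```

Emit:
drive_tool(moves=[[[0,0,-0.4],0,-0.3],[[0,0,-0.8],0,-0.3],[[0,0,-0.91],0,-0.3],[[0,0,-0.91],0,-0.3],[[0,0,-0.91],0,1],[[0,0,-0.91],0,1],[[0,0,-0.91],0,1],[[0,0,-0.91],0,1],[[0,0,-0.91],0,1],[[0,0,-0.91],0,1]], force=70)

```text
clock: 16.85
eef_pos: [0.5812, -0.3019, 0.0377]
tool_rot: [1.0, 0.008, 0.001, 0.001]
wrist_force: [-1.6, 0.5, 8.1]
opening: 0.299
finger_force: 68.6
```

Emit:
drive_tool(moves=[[[0,0,0.5],0,1],[[0,0,1],0,1],[[0,0,1],0,1],[[0,0,1],0,1]])

```text
clock: 17.35
eef_pos: [0.5792, -0.3011, 0.135]
tool_rot: [1.0, 0.008, -0.0, -0.0]
wrist_force: [-0.5, -0.2, -3.6]
opening: 0.296
finger_force: 70.3
```

```bash
python3 - <<'E'
from h import *
s=r.state(); e=s['eef_pos']; print(e,s['wrist_force'],s['opening'])
for n in('side','top'):
    p,d=grab(n,n+'9'); q=cloud(n,d)-e; V=p.max(2)
    m=(np.abs(q[...,0])<.06)&(np.abs(q[...,1])<.03)&(q[...,2]>-.06)&(q[...,2]<-.002)&(V>125)
    B=q[m]; print(n,len(B), B.min(0).round(3) if len(B) else 0,B.max(0).round(3) if len(B) else 0)
E
```

```text
[ 0.57918267 -0.30112621  0.13497857] [-0.47336982 -0.15859297 -3.62622524] 0.29607480470504394
side 143 [-0.03  -0.014 -0.038] [ 0.044  0.02  -0.003]
top 17 [-0.027  0.007 -0.023] [ 0.041  0.013 -0.006]
```

Emit:
drive_tool(moves=[[[-0.08,0.5,0.3],0.04,1],[[-0.08,1,0.3],0.04,1],[[-0.08,1,0.3],0.04,1],[[-0.08,1,0.3],0.04,1]])

```text
clock: 17.95
eef_pos: [0.5711, -0.2017, 0.1642]
tool_rot: [0.999, 0.039, -0.001, 0.0]
wrist_force: [-0.1, -0.9, -3.1]
opening: 0.3
finger_force: 70.4
```

Emit:
drive_tool(moves=[[[0,1,0],0,1],[[0,1,0],0,1],[[0,1,0],0,1]])

```text
clock: 18.32
eef_pos: [0.5718, -0.0984, 0.1645]
tool_rot: [0.999, 0.041, -0.001, -0.001]
wrist_force: [0.2, -0.7, -2.5]
opening: 0.3
finger_force: 70.5
```

Emit:
drive_tool(moves=[[[0,1,0],0,1],[[0,1,0],0,1],[[0,1,0],0,1]])

```text
clock: 18.7
eef_pos: [0.572, 0.0007, 0.1648]
tool_rot: [0.999, 0.041, -0.0, -0.001]
wrist_force: [1.2, -0.9, -3.3]
opening: 0.302
finger_force: 70.5
```

Emit:
drive_tool(moves=[[[0,1,0],0,1],[[0,1,0],0,1],[[0,1,0],0,1],[[0,1,0],0,1],[[0,1,0],0,1]])

```text
clock: 19.32
eef_pos: [0.5722, 0.0956, 0.165]
tool_rot: [0.999, 0.037, -0.0, 0.001]
wrist_force: [0.2, -0.1, -3.6]
opening: 0.299
finger_force: 70.5
```

```bash
python3 - <<'E'
from h import *
s=r.state(); e=s['eef_pos']; print(e,s['wrist_force'],s['opening'])
for n in('side','top'):
    p,d=grab(n,n+'10'); q=cloud(n,d)-e; V=p.max(2)
    m=(np.abs(q[...,0])<.06)&(np.abs(q[...,1])<.03)&(q[...,2]>-.06)&(q[...,2]<-.002)&(V>125)
    B=q[m]; print(n,len(B), B.min(0).round(3) if len(B) else 0,B.max(0).round(3) if len(B) else 0)
E
```

```text
[0.57222546 0.09561868 0.16503456] [ 0.16022298 -0.10887231 -3.55064861] 0.2988886069822754
side 240 [-0.031 -0.013 -0.037] [ 0.044  0.022 -0.003]
top 0 0 0
```

Emit:
drive_tool(moves=[[[-0.01,0.345,0],0,1],[[-0.01,0.345,-0.4],0,1],[[-0.01,0.345,-0.65],0,1],[[-0.01,0.345,-0.75],0,1],[[-0.01,0.345,-0.76],0,1],[[-0.01,0.345,-0.76],0,1]])

```text
clock: 20.18
eef_pos: [0.5717, 0.1331, 0.0903]
tool_rot: [0.999, 0.039, 0.001, -0.0]
wrist_force: [-0.0, -0.3, -3.5]
opening: 0.3
finger_force: 70.5
```

Emit:
drive_tool(moves=[[[0,0,0],0,0],[[0,0,0],0,-0.2],[[0,0,0],0,-0.3],[[0,0,0],0,-0.3]])

```text
clock: 20.68
eef_pos: [0.571, 0.1331, 0.0895]
tool_rot: [0.999, 0.039, 0.0, -0.0]
wrist_force: [-0.5, 0.3, 0.2]
opening: 0.653
finger_force: 0.0
```

Emit:
drive_tool(moves=[[[0,0,0.5],0,-0.3],[[0,0,1],0,-0.3],[[0,0,1],0,-0.3]])

```text
clock: 21.05
eef_pos: [0.5737, 0.1339, 0.1935]
tool_rot: [0.999, 0.039, 0.004, -0.001]
wrist_force: [0.1, 0.0, -0.6]
opening: 0.652
finger_force: 0.0
```

Emit:
drive_tool(moves=[[[0,-1,0],-0.04,-0.3],[[0,-1,0],-0.04,-0.3],[[0,-1,0],-0.04,-0.3]])

```text
clock: 21.42
eef_pos: [0.5703, 0.0286, 0.1884]
tool_rot: [1.0, 0.005, -0.001, 0.001]
wrist_force: [-0.3, -0.4, -0.3]
opening: 0.645
finger_force: 0.0
```

Emit:
drive_tool(moves=[[[0,-1,0],0,-0.3],[[0,-1,0],0,-0.3],[[0,-1,0],0,-0.3]])

```text
clock: 21.8
eef_pos: [0.5703, -0.0699, 0.1885]
tool_rot: [1.0, 0.005, -0.001, 0.001]
wrist_force: [-0.2, 1.6, -0.2]
opening: 0.648
finger_force: 0.0
```

```bash
python3 - <<'E'
from scene import *
print(r.state()['eef_pos']); p,d,P=scene('top11')
g=P[...,2]; m=(g>.066)&(g<.09)&(P[...,0]>.5)&(P[...,0]<.63)&(P[...,1]>.05)&(P[...,1]<.29); B=P[m]; print(len(B)); 
print('in machine',cv2.minAreaRect((B[:,:2]*1000).astype(np.float32)),np.median(B[:,2]))
cv2.imwrite('pics/c11.png',cv2.resize(p[130:330,180:500],None,fx=2.5,fy=2.5)[:,:,::-1])
E
```

```text
[ 0.57028887 -0.06992116  0.18851615]
grey [451. 232.] [ 0.5747 -0.3977] [0.0714 0.0273] yaw -3.2
grey [408. 186.] [ 0.7041 -0.2702] [0.0609 0.0234] yaw -88.6
handle [382. 265.] [ 0.4743 -0.1992] [0.0248 0.1204] yaw 2.7
254
in machine ((574.9149780273438, 173.63088989257812), (93.24737548828125, 221.21051025390625), 3.444197654724121) 0.07689756853456009
```

View pics/c11.png

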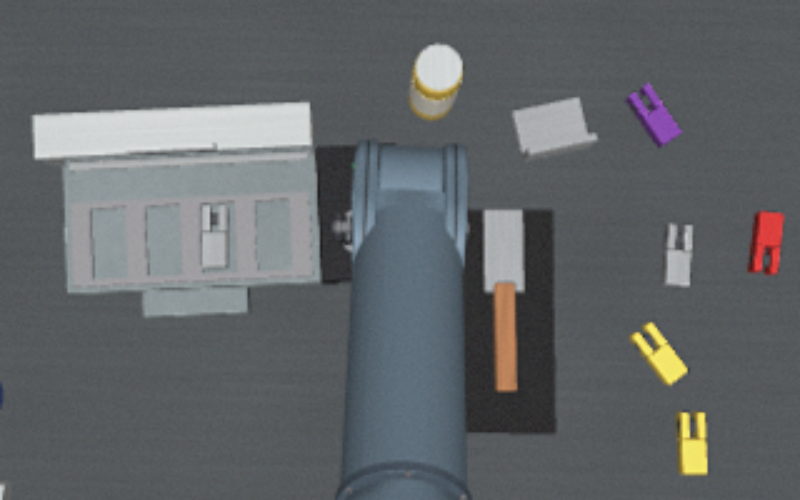

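First clevis lies in pocket 1 at crop (214,236), and the scraper lies on the mat at (505,300). Second clevis at (679,253) comes next.

Emit:
drive_tool(moves=[[[0,-1,0],0,-0.3],[[0,-1,0],0,-0.3],[[0,-1,0],0,-0.3]])

```text
clock: 22.22
eef_pos: [0.5707, -0.1685, 0.1888]
tool_rot: [1.0, 0.006, -0.0, 0.0]
wrist_force: [-0.2, 0.6, -0.1]
opening: 0.649
finger_force: 0.0
```

Emit:
drive_tool(moves=[[[0,-1,0],0,-0.3],[[0,-1,0],0,-0.3],[[0,-1,0],0,-0.3]])

```text
clock: 22.6
eef_pos: [0.5709, -0.2678, 0.1888]
tool_rot: [1.0, 0.007, -0.0, 0.0]
wrist_force: [-0.6, 0.9, 0.3]
opening: 0.648
finger_force: 0.0
```

Emit:
drive_tool(moves=[[[-0.03,-1,0],-0.02,-0.3],[[-0.03,-1,-0.65],-0.02,-0.3],[[-0.03,-1,-0.65],-0.02,-0.3],[[-0.03,-1,-0.65],-0.02,-0.3],[[-0.03,-1,-0.65],-0.02,-0.3]])

```text
clock: 23.22
eef_pos: [0.5702, -0.3643, 0.126]
tool_rot: [1.0, -0.006, 0.001, -0.0]
wrist_force: [0.4, 1.0, 0.1]
opening: 0.652
finger_force: 0.0
```

Emit:
drive_tool(moves=[[[-0.02,-0.33,0],0,-0.3],[[-0.02,-0.33,0],0,-0.3],[[-0.02,-0.33,0],0,-0.3]])

```text
clock: 23.6
eef_pos: [0.5671, -0.3986, 0.1255]
tool_rot: [1.0, -0.007, 0.001, -0.0]
wrist_force: [0.2, 1.2, -0.7]
opening: 0.645
finger_force: 0.0
```

```bash
python3 - <<'E'
from h import *
s=r.state(); print(s['eef_pos'])
p,d=grab('side','side12'); P=cloud('side',d); V=p.max(2).astype(int);S=V-p.min(2)
m=(P[...,2]>.012)&(P[...,2]<.04)&(P[...,0]>.5)&(P[...,0]<.65)&(P[...,1]<-.34)&(P[...,1]>-.46)&(V>110)&(S<40)
B=P[m]; print(len(B),B.min(0),B.max(0),B.mean(0))
E
```

```text
[ 0.56713123 -0.39855596  0.1255307 ]
220 [ 0.53773616 -0.41082074  0.01221932] [ 0.61098611 -0.37509955  0.03369592] [ 0.5706303  -0.39305156  0.02541439]
```

Unmoved (x 0.538–0.611, centre y ≈ -0.395). Grasp.

Emit:
drive_tool(moves=[[[0,0.01,-0.4],0,-0.3],[[0,0.01,-0.8],0,-0.3],[[0,0.01,-0.9],0,-0.3],[[0,0.01,-0.9],0,-0.3],[[0,0.01,-0.9],0,1],[[0,0.01,-0.9],0,1],[[0,0.01,-0.9],0,1],[[0,0.01,-0.9],0,1],[[0,0.01,-0.9],0,1],[[0,0.01,-0.9],0,1]])

```text
clock: 24.9
eef_pos: [0.5672, -0.3996, 0.0367]
tool_rot: [1.0, -0.008, 0.001, 0.001]
wrist_force: [-1.0, 0.0, 5.9]
opening: 0.301
finger_force: 71.0
```

Emit:
drive_tool(moves=[[[0,0,0.5],0,1],[[0,0,1],0,1],[[0,0,1],0,1],[[0,0,1],0,1]])

```text
clock: 25.4
eef_pos: [0.5654, -0.3986, 0.1341]
tool_rot: [1.0, -0.008, -0.0, -0.0]
wrist_force: [-0.3, 0.5, -2.4]
opening: 0.298
finger_force: 71.3
```

Emit:
drive_tool(moves=[[[0,0,0.3],0,1],[[0,1,0.3],0.05,1],[[0,1,0.3],0.05,1],[[0,1,0.3],0.05,1]])

```text
clock: 25.9
eef_pos: [0.5657, -0.2934, 0.1624]
tool_rot: [0.999, 0.034, -0.001, -0.002]
wrist_force: [0.5, -0.3, -1.4]
opening: 0.3
finger_force: 71.3
```

Emit:
drive_tool(moves=[[[0,1,0],0,1],[[0,1,0],0,1],[[0,1,0],0,1]])

```text
clock: 26.28
eef_pos: [0.5655, -0.1951, 0.1629]
tool_rot: [0.999, 0.034, -0.001, -0.001]
wrist_force: [0.3, -0.8, -2.5]
opening: 0.304
finger_force: 71.4
```

Emit:
drive_tool(moves=[[[0,1,0],0,1],[[0,1,0],0,1],[[0,1,0],0,1]])

```text
clock: 26.65
eef_pos: [0.5657, -0.0963, 0.1633]
tool_rot: [0.999, 0.033, -0.001, -0.001]
wrist_force: [0.7, -1.2, -1.7]
opening: 0.299
finger_force: 71.5
```

Emit:
drive_tool(moves=[[[0,1,0],0,1],[[0,1,0],0,1],[[0,1,0],0,1]])

```text
clock: 27.02
eef_pos: [0.5659, 0.0028, 0.1636]
tool_rot: [0.999, 0.033, -0.0, -0.0]
wrist_force: [-0.4, -0.7, -2.7]
opening: 0.302
finger_force: 71.5
```

Emit:
drive_tool(moves=[[[0,1,0],0,1],[[0,1,0],0,1],[[0,1,0],0,1]])

```text
clock: 27.4
eef_pos: [0.5661, 0.1023, 0.1638]
tool_rot: [0.999, 0.033, -0.0, -0.0]
wrist_force: [0.2, -0.7, -1.9]
opening: 0.301
finger_force: 71.5
```

Emit:
drive_tool(moves=[[[0,1,0],0,1],[[0,1,0],0,1],[[0,1,0],0,1],[[0,1,0],0,1],[[0,1,0],0,1]])

```text
clock: 28.02
eef_pos: [0.5666, 0.1978, 0.164]
tool_rot: [1.0, 0.029, -0.0, 0.001]
wrist_force: [-0.4, -0.6, -2.5]
opening: 0.304
finger_force: 71.5
```

```bash
python3 - <<'E'
from h import *
s=r.state(); e=s['eef_pos']; print(e,s['wrist_force'],s['opening'])
p,d=grab('side','side13'); q=cloud('side',d)-e; V=p.max(2)
m=(np.abs(q[...,0])<.06)&(np.abs(q[...,1])<.03)&(q[...,2]>-.06)&(q[...,2]<-.002)&(V>125)
B=q[m]; print(len(B), B.min(0).round(3),B.max(0).round(3))
E
```

```text
[0.56658916 0.19780146 0.16402757] [-0.43994432 -0.55918207 -2.49740236] 0.30362170247519926
284 [-0.03  -0.018 -0.038] [ 0.041  0.021 -0.002]
```

Emit:
drive_tool(moves=[[[-0.035,0.565,0],0,1],[[-0.035,0.565,0],0,1],[[-0.035,0.565,-0.4],0,1],[[-0.035,0.565,-0.65],0,1],[[-0.035,0.565,-0.75],0,1],[[-0.035,0.565,-0.76],0,1],[[-0.035,0.565,-0.76],0,1]])

```text
clock: 28.95
eef_pos: [0.5632, 0.2577, 0.0894]
tool_rot: [1.0, 0.031, 0.001, -0.0]
wrist_force: [-0.2, 0.0, -2.6]
opening: 0.301
finger_force: 71.5
```

Emit:
drive_tool(moves=[[[0,0,0],0,0],[[0,0,0],0,-0.2],[[0,0,0],0,-0.3],[[0,0,0],0,-0.3]])

```text
clock: 29.45
eef_pos: [0.5624, 0.2576, 0.0884]
tool_rot: [1.0, 0.031, 0.0, -0.0]
wrist_force: [-0.7, -0.4, 0.5]
opening: 0.646
finger_force: 0.0
```

Emit:
drive_tool(moves=[[[0,0,0.5],0,-0.3],[[0,0,1],0,-0.3],[[0,0,1],0,-0.3]])

```text
clock: 29.82
eef_pos: [0.565, 0.2589, 0.1928]
tool_rot: [1.0, 0.031, 0.004, -0.002]
wrist_force: [0.7, 0.4, 0.0]
opening: 0.654
finger_force: 0.0
```

Emit:
drive_tool(moves=[[[-1,-1,0.8],0,1],[[-1,-1,0.8],0,1],[[-1,-1,0.8],0,1]])

```text
clock: 30.2
eef_pos: [0.4607, 0.1556, 0.2685]
tool_rot: [1.0, 0.031, -0.0, 0.0]
wrist_force: [0.6, -0.8, -0.3]
opening: 0.012
finger_force: 0.0
```

Emit:
drive_tool(moves=[[[0,-1,0],0,1],[[0,-1,0],0,1],[[0,-1,0],0,1]])

```text
clock: 30.58
eef_pos: [0.4618, 0.0542, 0.2676]
tool_rot: [1.0, 0.029, -0.001, 0.001]
wrist_force: [0.3, 0.8, -0.7]
opening: -0.001
finger_force: 0.0
```

```bash
python3 - <<'E'
from scene import *
print(r.state()['eef_pos']); p,d,P=scene('top14')
V=p.max(2).astype(int); g=P[...,2]
for c in((.579,.1303),(.570,.2546)):
    m=(g>.064)&(g<.095)&(abs(P[...,0]-c[0])<.055)&(abs(P[...,1]-c[1])<.03); B=P[m]; print(len(B),cv2.minAreaRect((B[:,:2]*1000).astype(np.float32)),np.median(B[:,2]))
m=(P[...,2]>.15)&(P[...,1]>.05)&(P[...,0]>.55)&(P[...,0]<.8)&(P[...,1]<.30);q=P[m]; print('cover',len(q))
for a,b in((.17,.195),(.195,.205),(.205,.215),(.215,.24)):
    k=q[(q[:,2]>a)&(q[:,2]<b)&(q[:,1]<.2)&(q[:,1]>.12)]; print(a,len(k),k[:,0].min() if len(k) else 0,k[:,0].max() if len(k) else 0)
cv2.imwrite('pics/c14.png',cv2.resize(p[130:330,180:500],None,fx=2.5,fy=2.5)[:,:,::-1])
E
```

```text
[0.46178633 0.05422029 0.26762738]
grey [407. 186.] [ 0.7041 -0.2687] [0.0638 0.0234] yaw -88.6
handle [382. 265.] [ 0.4741 -0.2002] [0.1203 0.023 ] yaw 0.9
249 ((585.595458984375, 131.61817932128906), (83.2581787109375, 51.884193420410156), 7.031779766082764) 0.07767312863160969
274 ((570.0122680664062, 254.9088592529297), (55.90432357788086, 95.15042114257812), 89.4582290649414) 0.07713869079091296
cover 1673
0.17 70 0.655369125152429 0.7012469710653564
0.195 364 0.6535351597628792 0.7028604022517313
0.205 29 0.6516015201869834 0.6982359184547758
0.215 73 0.6508348503911644 0.660057951798059
```

View pics/c14.png

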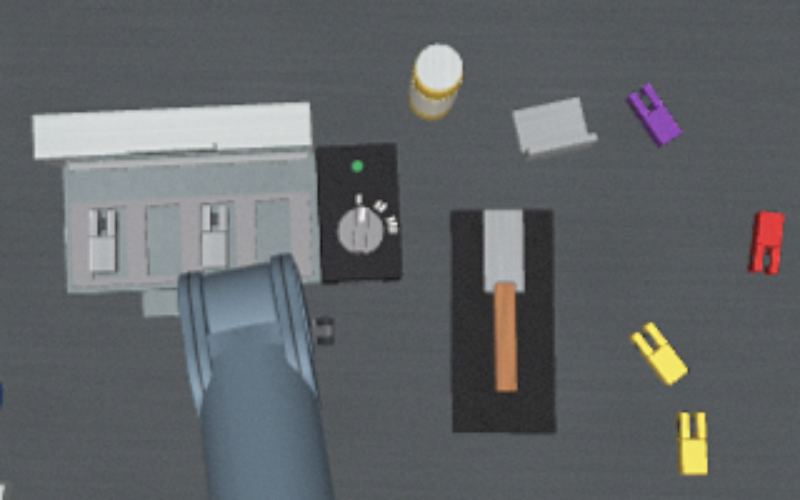

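Both clevises are in pockets: 3 at crop (103,240) and 1 at (214,236). The scraper is on the mat. Before closing I check the rest of the bench for hidden clevises.

```bash
python3 - <<'E'
from h import *
p=np.load('pics/top14.npz')['p']; s=np.load('pics/side0.npz')['p']
cv2.imwrite('pics/c15.png',cv2.resize(np.hstack([p[90:480,:],]),(800,488))[:,:,::-1])
E
```

```text
(no output)
```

View pics/c15.png

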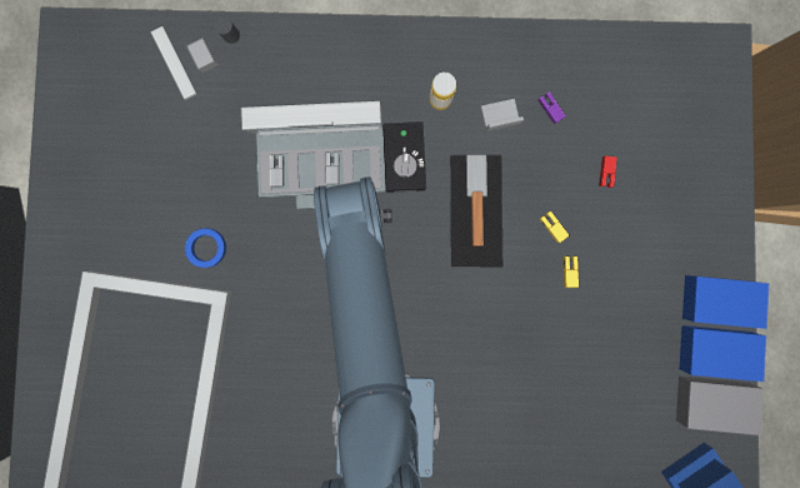

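Emit:
drive_tool(moves=[[[0.75,0.4,0.15],0,1],[[0.75,0.4,0.15],0,1],[[0.75,0.4,0.15],0,1]])

```text
clock: 31.0
eef_pos: [0.538, 0.1002, 0.2826]
tool_rot: [0.999, 0.033, -0.0, -0.0]
wrist_force: [-0.2, -0.2, -0.2]
opening: -0.001
finger_force: 0.0
```

Emit:
drive_tool(moves=[[[0.75,0.4,0],0,1],[[0.75,0.4,0],0,1],[[0.75,0.4,0],0,1]])

```text
clock: 31.38
eef_pos: [0.6118, 0.1387, 0.2821]
tool_rot: [0.999, 0.032, -0.001, -0.0]
wrist_force: [-0.7, -0.7, 0.1]
opening: -0.005
finger_force: 0.0
```

Emit:
drive_tool(moves=[[[0.68,0.33,0],0.01,1],[[0.68,0.33,0],0.01,1],[[0.68,0.33,0],0.01,1],[[0.68,0.33,0],0.01,1]])

```text
clock: 31.88
eef_pos: [0.6791, 0.1695, 0.2834]
tool_rot: [0.999, 0.039, -0.0, 0.0]
wrist_force: [0.2, 0.2, -0.4]
opening: -0.003
finger_force: 0.0
```

No other steel clevis is on the bench. Now lower behind the lip and pull the cover over.

Emit:
drive_tool(moves=[[[0,0,-0.3],0,1],[[0,0,-0.55],0,1],[[0,0,-0.55],0,1],[[0,0,-0.55],0,1]])

```text
clock: 32.38
eef_pos: [0.6806, 0.1703, 0.2299]
tool_rot: [0.999, 0.039, 0.001, -0.0]
wrist_force: [0.5, 1.5, 0.3]
opening: 0.001
finger_force: 0.0
```

Emit:
drive_tool(moves=[[[-0.1,-0.007,0],0,1],[[-0.2,-0.014,0],0,1],[[-0.3,-0.02,-0.01],0,1],[[-0.41,-0.03,-0.03],0,1],[[-0.53,-0.037,-0.05],0,1],[[-0.65,-0.045,-0.09],0,1],[[-0.76,-0.053,-0.13],0,1],[[-0.87,-0.06,-0.185],0,1],[[-0.98,-0.07,-0.24],0,1],[[-0.98,-0.07,-0.24],0,1]])

```text
clock: 33.62
eef_pos: [0.5807, 0.1635, 0.2036]
tool_rot: [0.999, 0.039, -0.001, 0.0]
wrist_force: [0.1, -0.8, 0.6]
opening: 0.003
finger_force: 0.0
```

```bash
python3 - <<'E'
from h import *
s=r.state(); print(s['eef_pos'],s['wrist_force'])
p,d=grab('side','side16')
cv2.imwrite('pics/c16.png',cv2.resize(p[150:400,170:420],None,fx=2,fy=2)[:,:,::-1])
E
```

```text
[0.58066325 0.16353666 0.20356755] [ 0.08109993 -0.80679145  0.5520756 ]
```

View pics/c16.png

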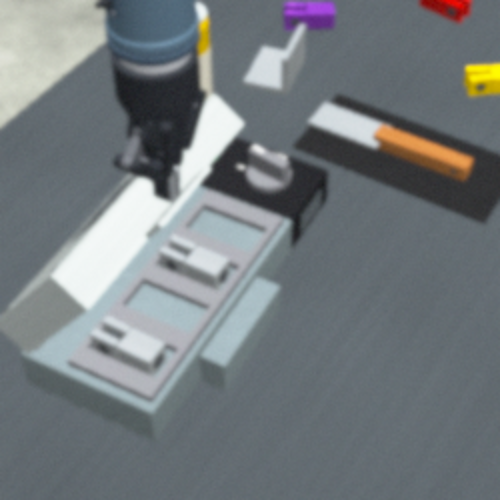

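The cover follows the fingers at about 0.9 rad, and both clevises lie square in their pockets at crop (195,262) and (128,345). Continuing down the arc.

Emit:
drive_tool(moves=[[[-0.1,-0.007,-0.08],0,1],[[-0.19,-0.014,-0.15],0,1],[[-0.28,-0.02,-0.24],0,1],[[-0.36,-0.026,-0.34],0,1],[[-0.43,-0.03,-0.44],0,1],[[-0.5,-0.036,-0.545],0,1],[[-0.56,-0.04,-0.66],0,1],[[-0.61,-0.043,-0.77],0,1],[[-0.66,-0.047,-0.93],0,1],[[-0.66,-0.047,-0.93],0,1]])

```text
clock: 34.92
eef_pos: [0.5148, 0.1584, 0.1098]
tool_rot: [0.999, 0.039, -0.002, 0.001]
wrist_force: [1.2, -0.5, 1.3]
opening: 0.0
finger_force: 0.0
```

Emit:
drive_tool(moves=[[[-0.02,0,-0.1],0,1],[[-0.04,0,-0.2],0,1],[[-0.05,0,-0.28],0,1],[[-0.05,0,-0.32],0,1],[[-0.05,0,-0.32],0,1]])

```text
clock: 35.55
eef_pos: [0.5089, 0.1582, 0.0784]
tool_rot: [0.999, 0.039, -0.003, 0.001]
wrist_force: [-5.8, -1.3, -2.2]
opening: -0.002
finger_force: 2.8
```

```bash
python3 - <<'E'
from h import *
s=r.state(); print(s['eef_pos'],s['wrist_force'])
p,d=grab('side','side17'); P=cloud('side',d)
m=(P[...,2]>.075)&(P[...,2]<.25)&(P[...,1]>.2)&(P[...,1]<.30)&(P[...,0]>.48)&(P[...,0]<.70)&(p.min(2)>190)
B=P[m]; A=np.c_[B[:,0]-.59,B[:,1]-.2,np.ones(len(B))]; print(len(B),np.linalg.lstsq(A,B[:,2],rcond=None)[0])
E
```

```text
[0.50892255 0.15817126 0.07836355] [-5.84912219 -1.32428152 -2.19331877]
2939 [-0.00768861 -0.00805839  0.0970252 ]
```

Emit:
drive_tool(moves=[[[-0.05,0,0.02],0,1],[[-0.05,0,-0.02],0,1],[[-0.05,0,-0.05],0,1],[[-0.05,0,-0.07],0,1],[[-0.05,0,-0.07],0,1]])

```text
clock: 36.22
eef_pos: [0.507, 0.159, 0.0739]
tool_rot: [0.999, 0.039, 0.0, -0.0]
wrist_force: [-5.4, -1.4, 20.0]
opening: -0.002
finger_force: 10.0
```

Emit:
drive_tool(moves=[[[-0.05,0,0.3],0,1],[[-0.05,0,1],0,1],[[-0.05,0,1],0,0.1],[[-0.05,0,1],0,0.1]])

```text
clock: 36.72
eef_pos: [0.5018, 0.1589, 0.1725]
tool_rot: [0.999, 0.039, 0.001, -0.0]
wrist_force: [-0.2, 1.0, -0.4]
opening: 0.418
finger_force: 0.0
```

Emit:
drive_tool(moves=[[[0.45,-0.95,0],0,0.1],[[0.45,-0.95,0],0,0.1],[[0.45,-0.95,0],0,0.1]])

```text
clock: 37.1
eef_pos: [0.5465, 0.0592, 0.1703]
tool_rot: [0.999, 0.036, -0.001, 0.001]
wrist_force: [0.4, 0.4, -0.2]
opening: 0.447
finger_force: 0.0
```

```bash
python3 - <<'E'
from h import *
s=r.state(); print(s['eef_pos'],s['wrist_force'],s['joint_pos'].round(2))
for n in('top','side'):
    p,d=grab(n,n+'18'); P=cloud(n,d)
    for (y0,y1) in((.2,.30),(.1,.2)):
        m=(P[...,2]>.08)&(P[...,2]<.12)&(P[...,1]>y0)&(P[...,1]<y1)&(P[...,0]>.53)&(P[...,0]<.66)&(p.min(2)>190)
        B=P[m]
        if len(B)>100: A=np.c_[B[:,0]-.59,B[:,1]-.2,np.ones(len(B))]; print(n,len(B),np.linalg.lstsq(A,B[:,2],rcond=None)[0].round(4))
    m=(P[...,2]>.078)&(P[...,2]<.092)&(P[...,1]>-.065)&(P[...,1]<.003)&(P[...,0]>.555)&(P[...,0]<.63); q=P[m]
    if len(q)>20: print('bar',len(q),cv2.minAreaRect((q[:,:2]*1000).astype(np.float32)),q.mean(0), np.degrees(np.arctan2(*np.linalg.svd(q[:,:2]-q[:,:2].mean(0),full_matrices=False)[2][0][::-1])))
    z=np.load('pics/%s0.npz'%n); P0=cloud(n,z['d'])
    m=(P0[...,2]>.08)&(P0[...,2]<.12)&(P0[...,1]>.1)&(P0[...,1]<.3)&(P0[...,0]>.53)&(P0[...,0]<.66)&(z['p'].min(2)>190); B=P0[m]
    A=np.c_[B[:,0]-.59,B[:,1]-.2,np.ones(len(B))]; print('start',n,len(B),np.linalg.lstsq(A,B[:,2],rcond=None)[0].round(4))
E
```

```text
[0.5465447  0.05915947 0.17029858] [ 0.35267624  0.44076772 -0.18420015] [-0.18  0.47 -0.02  1.87  0.02  0.81 -1.7 ]
top 1593 [-0.0026  0.0037  0.097 ]
top 609 [ 0.0039 -0.0024  0.0969]
bar 86 ((591.2100219726562, -30.911352157592773), (13.865567207336426, 48.31019973754883), 84.40885925292969) [ 0.59085479 -0.03091577  0.08506916] 173.3879999498802
start top 2754 [ 0.0053 -0.0009  0.097 ]
side 2526 [ 0.0002 -0.0005  0.0965]
side 1687 [0.0007 0.0013 0.0965]
bar 50 ((581.99072265625, -26.901256561279297), (15.381939888000488, 35.07087326049805), 82.3980712890625) [ 0.57411301 -0.02448551  0.08271248] -173.3890680560705
start side 4164 [-0.0009 -0.0006  0.0965]
```

The cover is shut (level within 0.005). The bar stands at about -6°, i.e. the selector is at about 0.18 rad. Joint 7 would run out of range turning from here, so I use the half-turned grasp.

Emit:
drive_tool(moves=[[[0.445,-0.9,0],0.94,0.1],[[0.445,-0.9,0],0.94,0.1],[[0.445,-0.9,0],0.94,0.1],[[0.445,-0.9,0],0.94,0.1],[[0.445,-0.9,0],0.94,0.1],[[0.445,-0.9,0],0.94,0.1],[[0.445,-0.9,0],0.94,0.1],[[0.445,-0.9,0],0.94,0.1],[[0.445,-0.9,0],0.94,0.1],[[0.445,-0.9,0],0.94,0.1]])

```text
clock: 38.45
eef_pos: [0.5905, -0.0251, 0.1718]
tool_rot: [0.713, 0.701, -0.0, -0.0]
wrist_force: [0.8, -0.0, -0.4]
opening: 0.451
finger_force: 0.0
```

Emit:
drive_tool(moves=[[[0,0,0],0.945,0.1],[[0,0,0],0.945,0.1],[[0,0,0],0.945,0.1],[[0,0,0],0.945,0.1],[[0,0,0],0.945,0.1],[[0,0,0],0.945,0.1],[[0,0,0],0.945,0.1],[[0,0,0],0.945,0.1],[[0,0,0],0.945,0.1],[[0,0,0],0.945,0.1]])

```text
clock: 39.7
eef_pos: [0.5908, -0.0259, 0.1722]
tool_rot: [0.053, 0.999, -0.0, -0.0]
wrist_force: [-0.3, -0.5, -0.3]
opening: 0.449
finger_force: 0.0
```

```bash
python3 - <<'E'
from h import *
s=r.state(); print(s['eef_pos'],s['joint_pos'].round(2)); x=R.from_quat(s['tool_rot']).as_matrix()[:,0]; print(np.degrees(np.arctan2(x[1],x[0])))
E
```

```text
[ 0.5907746  -0.02591285  0.17218228] [ 0.47  0.63 -0.7   1.73  0.48  0.96  1.04]
173.91733841736692
```

Emit:
drive_tool(moves=[[[0,-0.05,-0.3],0,0.1],[[0,-0.05,-0.6],0,0.1],[[0,-0.05,-0.85],0,0.1],[[0,-0.05,-0.85],0,0.1],[[0,-0.05,-0.85],0,0.1],[[0,-0.05,-0.85],0,1],[[0,-0.05,-0.85],0,1],[[0,-0.05,-0.85],0,1],[[0,-0.05,-0.85],0,1],[[0,-0.05,-0.85],0,1]], force=40)

```text
clock: 40.95
eef_pos: [0.5917, -0.0311, 0.0886]
tool_rot: [0.051, 0.999, -0.0, 0.001]
wrist_force: [-1.0, -0.5, 7.2]
opening: 0.152
finger_force: 40.7
```

Emit:
drive_tool(moves=[[[0,0,0],-0.1,1],[[0,0,0],-0.2,1],[[0,0,0],-0.3,1],[[0,0,0],-0.4,1],[[0,0,0],-0.5,1],[[0,0,0],-0.6,1],[[0,0,0],-0.7,1],[[0,0,0],-0.775,1],[[0,0,0],-0.775,1],[[0,0,0],-0.775,1]])

```text
clock: 42.2
eef_pos: [0.5896, -0.0336, 0.0885]
tool_rot: [0.614, 0.79, -0.002, 0.0]
wrist_force: [-7.6, -5.7, 13.2]
opening: 0.151
finger_force: 41.7
```

```bash
python3 - <<'E'
from h import *
s=r.state(); print(s['eef_pos'],s['joint_pos'].round(2),s['wrist_torque'],s['opening']); x=R.from_quat(s['tool_rot']).as_matrix()[:,0]; print(np.degrees(np.arctan2(x[1],x[0])))
E
```

```text
[ 0.58957435 -0.03364561  0.08847271] [ 0.23  0.68 -0.34  1.78  0.32  0.74 -0.03] [-1.03424947  1.61352496 -0.05118211] 0.15074908049539573
104.2839258883937
```

Tool yaw 104° corresponds to selector ≈ 1.39 rad. Release, rise and check.

Emit:
drive_tool(moves=[[[0,0,0],0,0.4],[[0,0,0],0,0.1],[[0,0,0],0,0.1],[[0,0,0.3],0,0.1],[[0,0,1],0,0.1],[[0,0,1],0,0.1],[[0,0,1],0,0.1]])

```text
clock: 43.08
eef_pos: [0.5911, -0.0311, 0.1876]
tool_rot: [0.613, 0.79, 0.0, 0.0]
wrist_force: [-0.1, -0.1, 0.0]
opening: 0.45
finger_force: 0.0
```

Emit:
drive_tool(moves=[[[-1,0.5,0.3],0,0.1],[[-1,0.5,0.3],0,0.1],[[-1,0.5,0.3],0,0.1]])

```text
clock: 43.45
eef_pos: [0.4873, 0.0205, 0.2164]
tool_rot: [0.611, 0.791, -0.001, -0.001]
wrist_force: [1.4, -0.6, -0.4]
opening: 0.449
finger_force: 0.0
```

Emit:
drive_tool(moves=[[[-0.5,0,0.3],0,0.1],[[-0.5,0,0.3],0,0.1],[[-0.5,0,0.3],0,0.1],[[-0.5,0,0.3],0,0.1]])

```text
clock: 43.95
eef_pos: [0.4414, 0.0187, 0.2465]
tool_rot: [0.613, 0.79, -0.0, -0.001]
wrist_force: [-0.0, 0.1, 0.3]
opening: 0.447
finger_force: 0.0
```

```bash
python3 - <<'E'
from scene import *
p,d,P=scene('top19')
m=(P[...,2]>.078)&(P[...,2]<.092)&(P[...,1]>-.065)&(P[...,1]<.003)&(P[...,0]>.555)&(P[...,0]<.63); q=P[m]
print('bar',len(q),cv2.minAreaRect((q[:,:2]*1000).astype(np.float32)))
m=(P[...,2]>.08)&(P[...,2]<.12)&(P[...,1]>.05)&(P[...,1]<.3)&(P[...,0]>.53)&(P[...,0]<.66)&(p.min(2)>190); B=P[m]
A=np.c_[B[:,0]-.59,B[:,1]-.2,np.ones(len(B))]; print('cover',len(B),np.linalg.lstsq(A,B[:,2],rcond=None)[0].round(4))
print(r.state()['eef_pos'],r.state()['wrist_force'])
cv2.imwrite('pics/c19.png',cv2.resize(p[150:320,190:420],None,fx=3.4,fy=3.4,interpolation=2)[:,:,::-1])
E
```

```text
grey [408. 186.] [ 0.7041 -0.2702] [0.0609 0.0234] yaw -88.6
handle [382. 265.] [ 0.4742 -0.199 ] [0.0241 0.1206] yaw 2.6
bar 84 ((591.2451171875, -30.94104766845703), (14.305254936218262, 49.454219818115234), 14.277044296264648)
cover 3585 [0.0008 0.0009 0.097 ]
[0.44131777 0.01878237 0.24652772] [ 0.8151525   0.36408766 -0.21335433]
```

View pics/c19.png

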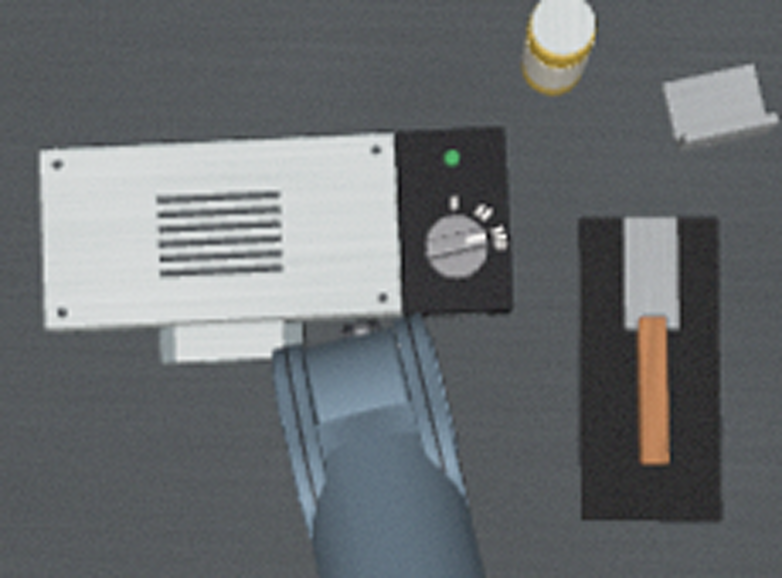

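The pointer is at the triple-bar mark (crop 500,238), with the bar at -75.7°, i.e. about 1.39 rad. The cover is shut, and the scraper is on the mat with its origin about 3 mm from the centre line. Handing in.

```bash
python3 -c "
from workcell import r
print(r.sign_off())"
```

```text
the job is handed in; nothing more can be done
None
```

I handed in the job at about 44 s with no verdict returned: both steel clevises lie in pockets 1 and 3, the cover is shut, the selector measures about 1.39 rad (triple-bar), and the scraper lies on its mat.

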